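# Unclamp the mended mug and hang up the mugs

## Task

The glue on the mended mug has set: slide the clamp's jaw open while the mug still stands in it, then lift the mug out without forcing it against the jaw. Hang it and every washed mug standing on the table by their handles on the rack, each on a hook of its own, and slide the empty clamp's jaw fully home again. Leave the beaker, the sugar jar and the other things where they are.

Things in the scene. Friction and masses are not known exactly. Their poses are not given: they have to be found in the camera images.
- mended_mug: white ceramic mug, outer diameter 66, height 85, wall 3.5, about 240 g. Origin: centre of its underside, z up its axis, handle towards its +y. At the start it stands in the clamp on the bed (15 above the table), handle to the sliding jaw. Fingers on its +x and -x sides leave the handle free. Hung and let go, it swings under the hook for several seconds, settling tilted by some 60 degrees.
- mended_mug_eye (a point): centre of the opening of its handle, at (0, 46, 43) mm in the mug's frame. D-shaped handle of 10 thick bar in the mug's y-z plane, same on all mugs: opening 25 wide (y 33 to 58) by 41 high (z 23 to 64 above the underside), seen through along the mug's x; underside of its top bar at z 64, top at 74, outermost y 68.
- mug_a: washed mug, the same as the mended one (diameter 66, height 85, handle towards its own +y, origin: centre of its underside, z up its axis), standing upright on the table to the left of the clamp; may be absent (None from the start)
- mug_a_eye (a point): centre of the opening of this mug's handle, at (0, 46, 43) mm in its frame; handle as on the mended mug
- mug_b: washed mug, the same as the mended one (diameter 66, height 85, handle towards its own +y, origin: centre of its underside, z up its axis), standing upright on the table to the left of the clamp; may be absent (None from the start)
- mug_b_eye (a point): centre of the opening of this mug's handle, at (0, 46, 43) mm in its frame; handle as on the mended mug
- mug_c: washed mug, the same as the mended one (diameter 66, height 85, handle towards its own +y, origin: centre of its underside, z up its axis), standing upright on the table to the left of the clamp; may be absent (None from the start)
- mug_c_eye (a point): centre of the opening of this mug's handle, at (0, 46, 43) mm in its frame; handle as on the mended mug
- rack: fixed mug rack at the back: plank 90 x 560 x 18 with four steel posts (12 thick, 188 high, 150 apart along y). From each post top an 8 thick hook points to the rack's -x (towards the robot), its centre line falling from height 182 to 170 at the seat, 55 out, then rising to 190 at the tip, 85 out. Origin: on the table under the middle of the row of posts.
- hook0 (a point): seat (lowest point of the centre line) of hook 0 (0 at the left, +y end, to 3 at the right), 170 mm above the table; axes as the rack's: the hook's tip lies to its -x, 30 out and 20 higher, the post to its +x, 55 away
- hook1 (a point): seat (lowest point of the centre line) of hook 1 (0 at the left, +y end, to 3 at the right), 170 mm above the table; axes as the rack's: the hook's tip lies to its -x, 30 out and 20 higher, the post to its +x, 55 away
- hook2 (a point): seat (lowest point of the centre line) of hook 2 (0 at the left, +y end, to 3 at the right), 170 mm above the table; axes as the rack's: the hook's tip lies to its -x, 30 out and 20 higher, the post to its +x, 55 away
- hook3 (a point): seat (lowest point of the centre line) of hook 3 (0 at the left, +y end, to 3 at the right), 170 mm above the table; axes as the rack's: the hook's tip lies to its -x, 30 out and 20 higher, the post to its +x, 55 away
- clamp: fixed gluing clamp: wooden bed 110 x 300 x 15 (from y -95 to 205). A low fixed jaw (60 high above the table) with its face at y -33.5 backs the mug; the sliding jaw stands on the handle side, towards +y. Origin: on the table under the mug's axis; its +y is the way the jaw opens.
- bed (a point): point of the bed (15 mm above the table) on which the axis of the mended mug stands at the start; axes as the clamp's
- jaw (a joint): sliding jaw of the clamp, in m: 0 fully home (only when empty), 0.030 bearing on the mug's handle (start), 0.080 wide open (end stop). About 3 N of friction; stays where it is left. A 13 mm lip on it overhangs the handle (its underside 91 above the table) and keeps the mug from being lifted until the jaw stands at 0.045 or more.
- jaw_tab (a point): middle of the upright black tab on the jaw, to pinch or push: 14 thick along the slide, 30 across, from 102 to 144 above the table; this point is 125 above it. The jaw's roof around it is 102 high and reaches 52 mm from it towards the mug, 9 mm the other way. Axes as the clamp's: +y opens.
- tumbler: grey plastic beaker without handle, diameter 68, 88 high, standing loose on the right, beyond the clamp; origin under its centre. Not to be disturbed.
- sugar_jar: white sugar jar with steel lid, diameter 60, 75 high, standing loose between clamp and rack; origin under its centre. Not to be disturbed.
- teaspoon: steel teaspoon 150 long lying loose between the washed mugs and the rack; not to be disturbed
- coaster: round cork coaster, diameter 94, 9 thick, lying loose on the left; not to be disturbed
Not all that is in view belongs to the job. Leave any orange or yellow look-alike of the mug_c alone.

How it is judged:
By the outcome, as a careful person would: the job done as asked, in the order asked, and still so for the second after the job is handed in, with the robot touching nothing.
Of mug_a, mug_b, mug_c only 2 to 3 are there at a start; the rules pass over those that are not, and their reading is None.
At some moment in a run one of mug_a, mug_b, mug_c may be knocked a few centimetres aside while the robot is not near it.
It also fails if it takes over 210 s, if anything falls off the work surface, if the arm or the gripper's body presses on something with over 40 N, if the wrist force passes 120 N, or if a joint passes its speed limit or range.

## Robot

A 6-joint arm with a two-finger parallel gripper is mounted at the origin on the work surface. World frame = base frame: x ahead of the robot, y to its left, z up, the work surface at z = 0. Lengths are in mm, angles in degrees, forces in N, time in s.
With the tool pointing down it reaches from about 350 to 850 mm from the base axis. Payload 8.1 kg.
Tool frame: the origin (TCP) lies on the centre line of the jaws, within the pads' length; the fingertips stand 19 mm ahead of it and the grasp point (between the pads) is the TCP (r.tip_reach is the z of the fingertips in the tool frame, in mm); z points along the fingers, y is the line along which they close (so a half turn about z gives the same grasp; the last joint's range is limited). The gripper opens to 85 mm and grips with 20 to 120 N. Pads are 22 mm wide; open, the fingers measure 114 mm over their backs; the gripper's body (76 mm by 85 mm) begins 54 mm behind the grasp point. The pads swing forward as they close: fully open they stand 13 mm farther back than shut.
Start: joints at [-74.679, 7.471, 85.268, -0, 87.261, -4.893], TCP at [207.336, -563.043, 224.192] pointing down, gripper open.
Joint ranges: [-169.43, 169.43], [-51.17, 129.36], [1.28, 143.12], [-76.62, 256.62], [0, 156.53], [-152.29, 152.29]. Speed limits (degrees/s): [136.94, 136.94, 159.86, 180, 180, 180].

## Interface

Orientations are given as [roll, pitch, yaw] about the fixed x, y, z axes, in that order (R = Rz(yaw) Ry(pitch) Rx(roll)).
In Python, from bench import r gives the robot as it stands. The module is installed in compiled form; this text tells all that it offers.
- The arm moves only by the shell command python3 -m handwheel 'ROWS' [FORCE]. ROWS is JSON, a list of rows, each a list of 7 numbers: the shift along the tool's x, y, z in m, then the turn, a rotation vector about the tool's x, y, z in degrees, then the finger opening in m, from 0 to 0.0854. In form: [[tx, ty, tz, ax, ay, az, claw], ...]. A call has 1 to 8 rows; each row shifts and turns the commanded pose from where the row before left it, along the tool's axes as they then stand; what a row does not reach is not made up. A row lasts 1/12 s, in which the tool goes at most 41.7 mm and 7.16 degrees, less where a joint would pass 70% of its speed; a pose out of reach is approached as far as the arm can. A call with a gripper value outside its range is refused whole. The fingers move at their own pace and stop on an object; FORCE is the grip in N (left out, the last holds). Time passes only in rows, so rows that do not move let the fingers close. It gives the time, the measured TCP pose, the force, the opening and the grip force at its end, in the units of the state.
- r.sense(): the state, without advancing time (a new reading comes with each control period).
- r.snapshot(name): name is "scene" or "top" or "wrist"; returns (picture, depth): 384x512x3 uint8, blue, green, red; 384x512 float32, mm along the optical axis (not along the pixel's ray), 0 where there is no reading.
- r.calibration(name): a dict with "vfov" (degrees; the focal length in pixels is half the picture's height over the tangent of half this angle, whatever the lens; pixels are square), "cx", "cy" (the principal point, pixels), "rvec" (rotation vector, rad) and "tvec" (3), from world to camera coordinates, as OpenCV has them; the wrist camera has in their place "tool_from_camera" (4x4, takes a point from camera to tool coordinates, whose origin is the TCP and whose axes are the flange's). Camera axes: x right, y down, z forward; pixel columns grow to the right and rows downward; lengths in mm; the calibration is good to about 2 mm. The wrist camera is an equidistant fisheye: a pixel r from the principal point sees the ray r / f radians off the axis. A picture is of the moment at which its call begins: read the wrist's pose just before it. calibration takes no time and is no camera call.
- r.hand_in(): hands the job in; it is judged then, once.
The state is a dict: "time": time; "joint_pos": joint angles; "qd": joint speeds; "joint_efforts": joint torques, N m; "tool_pos": TCP position; "tcp_rot": TCP orientation; "ft_force": force on the tool from outside, world axes, zero at the start; "wrist_torque": the same for the moment, N m; "finger_gap": finger opening in mm; "grip_force": force on a finger pad.
Only numpy, scipy, OpenCV 4.12 (cv2) and the standard library are available. Lean on these libraries where they do the work, as an engineer would, in place of code of your own. Each camera call takes 0.05 s, during which the arm holds its last target. There are 200 camera calls.

## Working session

There is one attempt and no reset: what is moved stays moved. The work goes in short steps, Python scripts to look and compute and a shell command to move; the robot and the scene stay as the last step left them, time stands still between calls to the robot, and variables do not carry over. Pictures are saved under pics/ and viewed, at most 14 in all, crops included, and the job is handed in when it is done.

```bash
mkdir -p pics; python3 - <<'E'
from bench import r
import cv2,numpy as np
s=r.sense();print(s)
for n in ["scene","top"]:
    p,d=r.snapshot(n);cv2.imwrite(f"pics/{n}0.png",p);np.save(f"pics/{n}0.npy",d);print(n,r.calibration(n))
print(r.calibration("wrist"), r.tip_reach)
E
```

```text
{'time': 0.0, 'joint_pos': array([-7.46783301e+01,  7.51536890e+00,  8.53296443e+01, -1.46894003e-03,
        8.72599921e+01, -4.89279729e+00]), 'qd': array([-0.02685093, -0.01212257,  0.10480212, -0.12492656, -0.01504252,
       -0.07272325]), 'joint_efforts': array([ 3.26122363e-04, -5.69402933e+01, -5.00547624e+01, -1.97298050e-04,
        1.45542371e-02, -2.73628348e-05]), 'tool_pos': array([ 207.18820557, -562.49988583,  223.13820974]), 'tcp_rot': array([-1.79895252e+02, -7.49428657e-03,  2.02145319e+01]), 'ft_force': array([-0.29312545,  0.21353762,  0.84025597]), 'wrist_torque': array([4.51853252e-02, 4.37720863e-05, 3.34114567e-03]), 'grip_force': 0.0, 'finger_gap': 85.36251689921869}
scene {'vfov': 45.27447942850568, 'cx': 256.6224942625255, 'cy': 184.03253675161034, 'rvec': array([ 2.09166758,  0.6569733 , -0.36930103]), 'tvec': array([-398.5730462 ,  -43.06711044, 1623.44815726])}
top {'vfov': 42.18212113009727, 'cx': 252.83583184101315, 'cy': 193.07673184616183, 'rvec': array([ 2.1277845 , -2.1489948 ,  0.12462425]), 'tvec': array([  28.65578277,  498.73178386, 1312.04322863])}
{'vfov': 65.70646984690485, 'cx': 253.5711787166669, 'cy': 192.28788848525338, 'tool_from_camera': array([[-5.02222559e-04, -9.61109193e-01, -2.76168185e-01,
         6.93606684e+01],
       [ 9.99999587e-01, -6.91819976e-04,  5.89105463e-04,
         1.92798022e-01],
       [-7.57253344e-04, -2.76167776e-01,  9.61109144e-01,
        -1.50064369e+02],
       [ 0.00000000e+00,  0.00000000e+00,  0.00000000e+00,
         1.00000000e+00]])} 19.0
```

View pics/scene0.png

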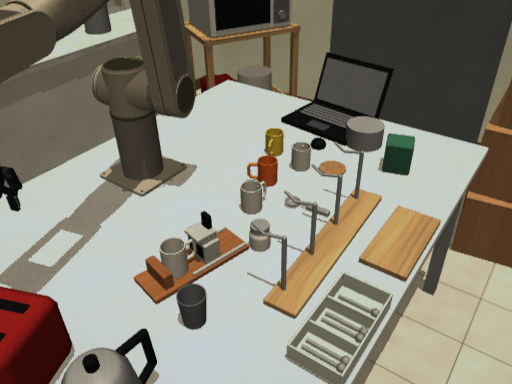

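View pics/top0.png

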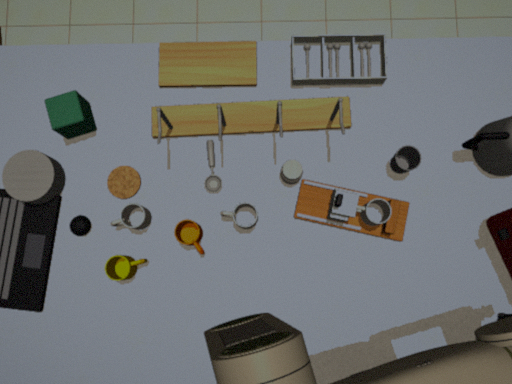

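The scene view shows the clamp with the mended mug at (175,255), a beaker at (192,306) and a sugar jar at (260,235). It also shows white mugs at (252,197) and (301,157), an orange mug at (267,170) and a yellow one at (275,142).

In the top view, image up is +x and left is +y. The mugs are:
- **White:** (245,216) and (136,217). These fit the washed mugs.
- **Orange and yellow:** (190,233) and (122,267). These are look-alikes to leave alone.
- **Mended mug:** (377,211).

I'll confirm in an enlarged crop and measure.

```bash
cat > h.py <<'E'
import numpy as np,cv2
from bench import r
from scipy.spatial.transform import Rotation as R
def pose():
    s=r.sense();return np.array(s["tool_pos"]),R.from_euler("xyz",s["tcp_rot"],degrees=True).as_matrix()
def cloud(n,d=None,p=None):
    """world xyz per pixel"""
    if p is None: 
        P=pose(); p,d=r.snapshot(n)
    c=r.calibration(n);f=192/np.tan(np.radians(c["vfov"]/2))
    v,u=np.mgrid[0:384,0:512];x=(u-c["cx"])/f;y=(v-c["cy"])/f
    if n=="wrist":
        rr=np.hypot(x,y)+1e-9;k=np.tan(rr)/rr;C=np.dstack([x*k,y*k,np.ones_like(x)])*d[...,None]
        T=c["tool_from_camera"];X=(C@T[:3,:3].T+T[:3,3])@P[1].T+P[0]
    else:
        M=cv2.Rodrigues(c["rvec"])[0];X=(np.dstack([x,y,np.ones_like(x)])*d[...,None]-c["tvec"])@M
    X[d==0]=np.nan
    return p,X
def circ(P):
    A=np.c_[2*P[:,:2],np.ones(len(P))];s=np.linalg.lstsq(A,(P[:,:2]**2).sum(1),rcond=None)[0]
    return s[:2],np.sqrt(s[2]+s[:2]@s[:2])
E
python3 - <<'E'
from h import *
p=cv2.imread("pics/top0.png");d=np.load("pics/top0.npy")
_,X=cloud("top",d,p)
np.set_printoptions(precision=1,suppress=True)
for n,(u,v) in dict(m0=(377,211),w1=(245,216),w2=(136,217),org=(190,233),yel=(122,267),jar=(291,172),tumb=(405,160)).items():
    Y=X[v-25:v+25,u-28:u+28].reshape(-1,3);zt=np.nanpercentile(Y[:,2],99.5)
    print(n,"pt",X[v,u],"ztop",zt)
    hi=np.nanpercentile(Y[:,2],98)
for n,(u,v),lo,hi in [("m0",(377,211),92,106),("w1",(245,216),77,91),("w2",(136,217),77,91),("jar",(291,172),68,90),("tumb",(405,160),80,100)]:
    Y=X[v-25:v+25,u-22:u+22].reshape(-1,3);Y=Y[(Y[:,2]>lo)&(Y[:,2]<hi)]
    c,rad=circ(Y);print(n,c,rad,len(Y))
    W=X[v-30:v+30,u-30:u+30].reshape(-1,3);dd=np.hypot(*(W[:,:2]-c).T)
    H=W[(dd>45)&(dd<70)&(W[:,2]>lo-25)&(W[:,2]<lo+5)]
    if len(H): print("  handle",len(H),H.mean(0),"yaw of +y",np.degrees(np.arctan2(*(H.mean(0)[:2]-c)[::-1])))
# hooks/posts
Y=X[90:170,140:360];m=(Y[...,2]>150)&(Y[...,2]<215)
num,l,st,ce=cv2.connectedComponentsWithStats(m.astype(np.uint8))
for i in range(1,num):
    if st[i,4]>8:
        Q=Y[l==i];xs=Q[:,0];o=np.argsort(xs);print("hook",st[i],"front",Q[o[:6]].mean(0),"back",Q[o[-6:]].mean(0),"z",np.nanmin(Q[:,2]),np.nanmax(Q[:,2]))
t=X[185:225,325:350];print("tab top",[t[k].mean(0) for k in [(t[...,2]>135)&(t[...,2]<155)]],"table z",np.nanmedian(X[300:330,100:200,2]))
cv2.imwrite("pics/c1.png",cv2.resize(p[95:285,90:420],None,fx=2.4,fy=2.4,interpolation=cv2.INTER_CUBIC))
E
```

```text
m0 pt [ 448.3 -311.9   19.3] ztop 103.75046222198705
w1 pt [439.7  46.4   6.4] ztop 87.62768423285233
w2 pt [440.  347.4   7.2] ztop 88.16071561774744
org pt [394.4 197.3   8.3] ztop 87.32755595457891
yel pt [303.7 383.3   3.9] ztop 87.91839518442823
jar pt [548.4 -78.3  74.8] ztop 78.98342061732109
tumb pt [ 590.9 -398.3    5.3] ztop 88.83832229364532
m0 [ 449.2 -282.3] 38.22959898275542 170
  handle 61 [ 445.6 -263.5   87.8] yaw of +y 101.06922944394468
w1 [436.   45.6] 31.11490417941932 111
  handle 30 [441.1 100.   70.1] yaw of +y 84.57642321924196
w2 [436.3 339.4] 31.50456035121529 133
  handle 24 [418.5 392.   71.2] yaw of +y 108.64926102287535
jar [555.1 -80.1] 18.804722319782588 311
tumb [ 579.8 -381.7] 31.97380251866512 120
hook [196   8   9  37 138] front [ 620.8 -198.3  191.8] back [ 710.3 -194.7  184.5] z 151.46892487820972 193.46921389324436
hook [137  11   6  37 129] front [615.  -49.3 190.6] back [703.5 -45.9 186.8] z 151.7248784250721 193.9389438563074
hook [ 76  14   6  37 131] front [609.1 101.2 192.8] back [698.1 102.8 185.9] z 153.3926287320365 194.4014281132756
hook [ 16  18   7  36 135] front [603.5 249.6 193.7] back [692.6 252.4 182.3] z 151.21595255108605 196.19972529975195
tab top [array([ 464.7, -191.1,  141.9])] table z -0.26593725036955196
```

View pics/c1.png

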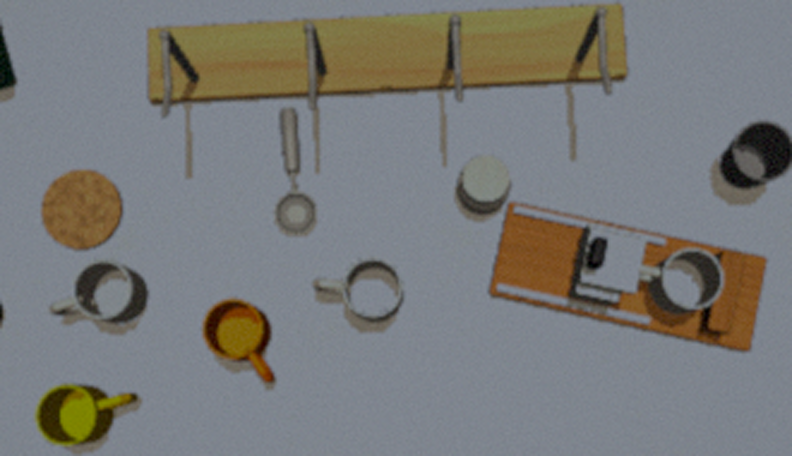

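The crop confirms it. White mug w1 is at (373,290) and w2 at (110,292), both with handles to the left. The orange (237,330) and yellow (70,415) mugs are the decoys, so two washed mugs are present. Next I'll refine the clamp and mug poses and plan moves.

```bash
cat >> h.py <<'E'
def go(x,y,z,yaw):
    """prints shift in tool axes (m) (valid before turning) and after turning, and turn about tool z"""
    p,M=pose();d=(np.array([x,y,z])-p)/1000
    T=R.from_euler("xyz",[180,0,yaw],degrees=True).as_matrix()
    rv=R.from_matrix(M.T@T).as_rotvec(degrees=True)
    print("TCP",p.round(1),"turn",rv.round(2),"shift now",(M.T@d).round(4),"shift after turn",(T.T@d).round(4))
def rim(X,c,zlo,zhi,it=3,rad=31.5,tol=6):
    """refine rim circle near c"""
    Y=X.reshape(-1,3);Y=Y[(Y[:,2]>zlo)&(Y[:,2]<zhi)]
    c=np.array(c,float)
    for t in (14,8,5,4):
        dd=np.hypot(*(Y[:,:2]-c).T);Q=Y[abs(dd-rad)<t]
        c,rr=circ(Q)
    W=X.reshape(-1,3);dd=np.hypot(*(W[:,:2]-c).T)
    zt=np.median(Q[:,2])
    H=W[(dd>40)&(dd<72)&(W[:,2]>zt-40)&(W[:,2]<zt-7)]
    yaw=np.degrees(np.arctan2(*(np.median(H,0)[:2]-c)[::-1])) if len(H) else None
    return c.round(1),round(rr,1),len(Q),round(zt,1),yaw,len(H)
E
python3 - <<'E'
from h import *
p=cv2.imread("pics/top0.png");d=np.load("pics/top0.npy");_,X=cloud("top",d,p)
print("m0",rim(X,(449,-302),95,108));print("w1",rim(X,(436,46),80,92));print("w2",rim(X,(436,339),80,92))
hsv=cv2.cvtColor(p,cv2.COLOR_BGR2HSV)
m=((hsv[...,0]<16)&(hsv[...,1]>120)&(hsv[...,2]>60)&(X[...,2]>5)&(X[...,2]<25)).astype(np.uint8);m[:, :285]=0;m[:,425:]=0;m[:170]=0;m[250:]=0
Q=X[m>0][:,:2].astype(np.float32);print("bed rect",cv2.minAreaRect(Q),len(Q))
t=X[180:230,320:352].reshape(-1,3);t=t[(t[:,2]>128)&(t[:,2]<152)];print("tab",t.mean(0),t.min(0),t.max(0),cv2.minAreaRect(t[:,:2].astype(np.float32)))
A=X[200:290,470:512].reshape(-1,3);print("toaster",np.nanmin(A,0),np.nanmax(A,0))
E
```

```text
m0 (array([ 440.4, -296.1]), np.float64(30.9), 100, np.float64(98.4), np.float64(-99.0086550993307), 174)
w1 (array([435.9,  44.9]), np.float64(30.9), 102, np.float64(84.5), np.float64(83.74021253341155), 37)
w2 (array([436.9, 338.2]), np.float64(31.0), 112, np.float64(84.3), np.float64(109.43356360711725), 35)
bed rect ((453.1493835449219, -243.84910583496094), (298.2886047363281, 108.3182144165039), 76.77792358398438) 1488
tab [ 464.34000412 -190.66562596  141.10959213] [ 449.48426344 -199.7686421   129.03496513] [ 479.58600793 -181.76516736  148.13697997] ((464.83447265625, -191.44754028320312), (14.062324523925781, 30.4484806060791), 76.6634292602539)
toaster [ 236.97907708 -684.62221779  -10.6450628 ] [ 478.24481484 -553.52213599  165.65336524]
```

```bash
python3 -c "
from h import *
go(457,-223,224,76.7)"; python3 -m handwheel '[[0,0,-0.01,0,0,-7.1,0],[0,0,-0.01,0,0,-7.1,0],[0,0,0,0,0,-7.1,0],[0,0,0,0,0,-7.1,0],[0,0,0,0,0,-7.1,0],[0,0,0,0,0,-7.1,0],[0,0,0,0,0,-7.1,0],[0,0,0,0,0,-6.8,0]]' 40; python3 -c "
from h import *
go(457,-223,224,76.7)"
```

```text
TCP [ 207.2 -562.5  223.2] turn [ -0.09  -0.06 -56.49] shift now [ 3.517e-01 -2.323e-01 -3.000e-04] shift after turn [ 0.3879  0.165  -0.0008]
time: 0.77
tool_pos: [207.2, -562.7, 243.5]
tcp_rot: [-180.0, -0.1, 77.1]
ft_force: [-0.3, -0.8, -0.6]
finger_gap: 0.3
grip_force: 0.0
TCP [ 207.2 -562.7  243.5] turn [-0.03 -0.06  0.37] shift now [0.387  0.1674 0.0198] shift after turn [0.3881 0.1649 0.0195]
```

```bash
python3 -m handwheel '[[0.035,0.0208,0,0,0,0.3,0],[0.035,0.0208,0,0,0,0,0],[0.035,0.0208,0,0,0,0,0],[0.035,0.0208,0,0,0,0,0],[0.035,0.0208,0,0,0,0,0],[0.035,0.0208,0,0,0,0,0],[0.035,0.0208,0,0,0,0,0],[0.035,0.0208,0,0,0,0,0]]'; python3 -m handwheel '[[0.035,0,0,0,0,0,0],[0.035,0,0,0,0,0,0],[0.037,0,0,0,0,0,0],[0,0,0,0,0,0,0]]'; python3 - <<'E'
from h import *
go(457,-223,131,76.7)
p,X=cloud("wrist");cv2.imwrite("pics/w1.png",p)
t=X.reshape(-1,3);t=t[(t[:,2]>132)&(t[:,2]<150)&(abs(t[:,0]-464)<30)&(abs(t[:,1]+191)<25)];print("tab",t.mean(0),cv2.minAreaRect(t[:,:2].astype(np.float32)),len(t))
E
```

```text
time: 1.43
tool_pos: [435.6, -328.0, 243.9]
tcp_rot: [-180.0, -0.0, 76.4]
ft_force: [0.4, -1.5, -0.3]
finger_gap: 0.3
grip_force: 0.0
time: 1.77
tool_pos: [461.1, -220.1, 243.8]
tcp_rot: [-180.0, -0.2, 76.7]
ft_force: [-1.6, -0.6, 0.4]
finger_gap: -0.6
grip_force: 0.0
TCP [ 461.1 -220.1  243.8] turn [-0.03 -0.17 -0.01] shift now [-0.0041 -0.0032  0.1128] shift after turn [-0.0037 -0.0033  0.1128]
tab [ 467.24089728 -193.58668205  143.03667715] ((467.0910339355469, -194.0550079345703), (13.539644241333008, 29.443527221679688), 76.67176055908203) 582
```

View pics/w1.png

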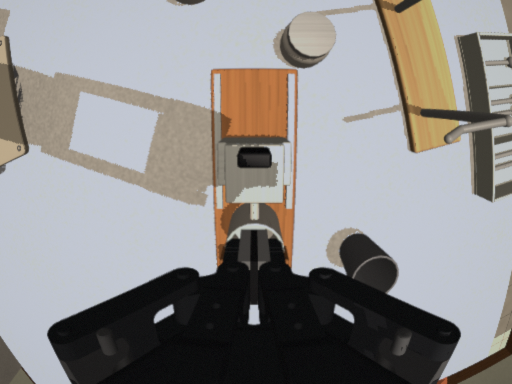

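The wrist view shows the black tab at (254,158) ahead of the closed fingers, with the jaw roof below it and the mug behind the fingers. I'll descend in front of the tab and push.

```bash
python3 -m handwheel '[[-0.006,0,0.02,0,0,0,0],[0,0,0.03,0,0,0,0],[0,0,0.03,0,0,0,0],[0,0,0.02,0,0,0,0],[0,0,0.012,0,0,0,0],[0,0,0,0,0,0,0]]'; python3 -m handwheel '[[0.004,0,0,0,0,0,0],[0.004,0,0,0,0,0,0],[0.004,0,0,0,0,0,0],[0.004,0,0,0,0,0,0],[0.004,0,0,0,0,0,0]]'; python3 -m handwheel '[[0.006,0,0,0,0,0,0],[0.006,0,0,0,0,0,0],[0.006,0,0,0,0,0,0],[0.006,0,0,0,0,0,0],[0.006,0,0,0,0,0,0],[0,0,0,0,0,0,0]]';python3 - <<'E'
from h import *
p,X=cloud("top")
t=X[150:240,280:352].reshape(-1,3)
P,_=pose();c=np.array([440.5,-297]);u=np.array([.23,.973]);print("tcp clamp y",(P[:2]-c)@u,P)
t=X.reshape(-1,3);y=(t[:,:2]-c)@u;x=(t[:,:2]-c)@[.973,-.23]
q=t[(t[:,2]>90)&(t[:,2]<112)&(abs(x)<25)&(y>40)&(y<220)];print("roof y range",np.percentile((q[:,:2]-c)@u,[2,98]),len(q))
E
```

```text
time: 2.32
tool_pos: [456.2, -231.3, 128.7]
tcp_rot: [-179.7, -0.1, 76.4]
ft_force: [-0.5, -0.2, 0.3]
finger_gap: -0.0
grip_force: 0.0
time: 2.73
tool_pos: [464.0, -212.0, 133.5]
tcp_rot: [179.9, 0.0, 76.4]
ft_force: [-0.4, 0.0, 0.3]
finger_gap: 0.3
grip_force: 0.0
time: 3.23
tool_pos: [470.5, -181.7, 132.2]
tcp_rot: [180.0, -0.0, 76.5]
ft_force: [0.4, 0.2, -0.0]
finger_gap: -0.4
grip_force: 0.0
tcp clamp y 118.87339320829965 [ 470.16037226 -181.83914945  131.85648266]
roof y range [ 55.18986303 147.26206971] 59
```

```bash
python3 -m handwheel '[[0.004,0,0,0,0,0,0],[0.004,0,0,0,0,0,0],[0.004,0,0,0,0,0,0]]'; python3 -m handwheel '[[0,0,0,0,0,0,0],[-0.01,0,-0.02,0,0,0,0],[-0.03,0,-0.03,0,0,0,0.04],[-0.03,0,-0.03,0,0,0,0.085],[-0.03,0,0,0,0,0,0.085],[-0.03,0,0,0,0,0,0.085],[0,0,0,0,0,0,0.085],[0,0,0,0,0,0,0.085]]';python3 - <<'E'
from h import *
c=np.array([440.5,-297]);u=np.array([.23,.973]);go(*c,75,76.7)
p,X=cloud("wrist");cv2.imwrite("pics/w2.png",p)
t=X.reshape(-1,3);y=(t[:,:2]-c)@u;x=(t[:,:2]-c)@[.973,-.23]
q=(t[:,2]>134)&(t[:,2]<150)&(abs(x)<25)&(y>60)&(y<220);print("tab y",np.median(y[q]),q.sum())
q=(t[:,2]>97)&(t[:,2]<106)&(abs(x)<25)&(y>45)&(y<220);print("roof y",np.percentile(y[q],[1,99]),q.sum())
print(rim(X,c,92,108))
E
```

```text
time: 3.53
tool_pos: [472.6, -171.2, 131.8]
tcp_rot: [-179.9, 0.0, 76.4]
ft_force: [-2.5, -3.7, 0.0]
finger_gap: -0.1
grip_force: 1.9
time: 4.2
tool_pos: [442.3, -297.4, 210.8]
tcp_rot: [-180.0, -0.1, 76.3]
ft_force: [-1.2, 0.1, -0.4]
finger_gap: 72.1
grip_force: 0.0
TCP [ 442.3 -297.4  210.8] turn [-0.02 -0.06 -0.43] shift now [-0.0002 -0.0017  0.1358] shift after turn [-0.     -0.0018  0.1358]
tab y 145.58592096732684 765
roof y [ 95.8061493  154.25876138] 3325
(array([ 442.4, -298.6]), np.float64(30.9), 1063, np.float64(100.0), np.float64(-82.01920212486421), 1246)
```

View pics/w2.png

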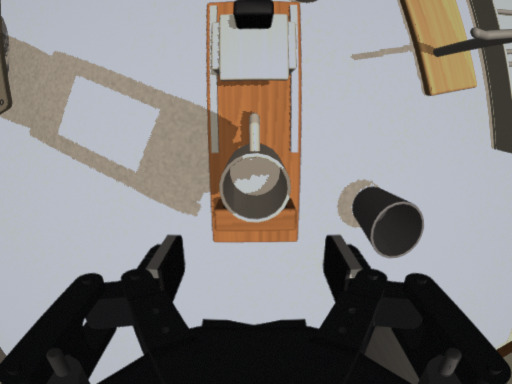

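The jaw now stands well clear, with its roof edge at (254,75) and the handle at (254,130). The open fingers straddle the mug rim at (254,185). I'll descend and grasp.

```bash
python3 -m handwheel '[[0,-0.0005,0.03,0,0,0,0.085],[0,0,0.03,0,0,0,0.085],[0,0,0.03,0,0,0,0.085],[0,0,0.02,0,0,0,0.085],[0,0,0.015,0,0,0,0.085],[0,0,0.012,0,0,0,0.085],[0,0,0,0,0,0,0.085]]' 30;  python3 -m handwheel '[[0,0,0,0,0,0,0.06],[0,0,0,0,0,0,0.06],[0,0,0,0,0,0,0.06],[0,0,0,0,0,0,0.06],[0,0,0,0,0,0,0.06],[0,0,0,0,0,0,0.06]]' 30
```

```text
time: 4.83
tool_pos: [440.9, -294.0, 70.9]
tcp_rot: [-179.7, -0.2, 76.5]
ft_force: [-0.6, 0.2, -0.7]
finger_gap: 85.0
grip_force: 0.0
time: 5.33
tool_pos: [443.3, -296.9, 75.6]
tcp_rot: [179.9, 0.0, 76.4]
ft_force: [2.2, 4.0, 6.9]
finger_gap: 63.4
grip_force: 34.5
```

```bash
python3 -m handwheel '[[0,0,-0.005,0,0,0,0.06],[0,0,-0.01,0,0,0,0.06],[0,0,-0.015,0,0,0,0.06],[0,0,-0.02,0,0,0,0.06],[0,0,-0.025,0,0,0,0.06],[0,0,-0.025,0,0,0,0.06],[0,0,-0.025,0,0,0,0.06],[0,0,-0.025,0,0,0,0.06]]';python3 -m handwheel '[[0,0,-0.02,0,0,0,0.06],[0,0,-0.01,0,0,0,0.06],[0,0,0,0,0,0,0.06]]'; python3 - <<'E'
from h import *
c=np.array([440.5,-297])
P,M=pose();p,X=cloud("wrist");cv2.imwrite("pics/w3.png",p)
print(P,M.round(3))
# mug rim & handle in tool frame
Y=((X-P)@M).reshape(-1,3)
for lo,hi in [(-45,-15)]:
    q=(np.abs(Y[:,0])<45)&(np.abs(Y[:,1])<45)&(Y[:,2]>lo)&(Y[:,2]<hi);print(q.sum(),np.nanpercentile(Y[q],[2,50,98],axis=0))
# hooks in wrist/top now
p,X=cloud("top")
for i,(u0) in enumerate([156,216,277,336]):
    Q=X[95:140,u0-5:u0+14].reshape(-1,3);Q=Q[(Q[:,2]>155)&(Q[:,2]<215)];print(i,len(Q),np.percentile(Q[:,0],[1,99]),Q[:,1].mean(),Q[:,2].max())
    q=Q[Q[:,0]<np.percentile(Q[:,0],15)];print("  tip",q.mean(0))
E
```

```text
time: 6.0
tool_pos: [441.7, -296.7, 226.0]
tcp_rot: [-180.0, 0.0, 76.4]
ft_force: [-0.3, -0.2, -2.3]
finger_gap: 63.6
grip_force: 33.8
time: 6.25
tool_pos: [443.2, -297.7, 257.6]
tcp_rot: [179.7, 0.1, 76.4]
ft_force: [0.2, -0.2, -1.0]
finger_gap: 63.2
grip_force: 33.8
[ 443.15118498 -297.67566581  257.61340758] [[ 0.235  0.972  0.004]
 [ 0.972 -0.235 -0.004]
 [-0.003  0.005 -1.   ]]
6528 [[-32.27491524 -42.33907214 -43.52070779]
 [  5.17424961  -0.1750502  -24.62957592]
 [ 29.71122347  42.15050514 -15.55384138]]
0 120 [614.30801552 692.60972461] 251.87776393797085 192.74112005388
  tip [619.8719231  250.33817123 183.41956217]
1 128 [609.87761799 698.91346308] 102.40164839249415 195.81136302420148
  tip [618.4328631  101.35921521 188.53020306]
2 128 [613.62646275 705.36415315] -46.95032438699806 196.65370848997745
  tip [620.55625985 -48.89854512 190.2383326 ]
3 134 [619.46312434 710.96703724] -196.17520754996343 194.85252970600155
  tip [ 626.56768821 -198.40240651  188.52426309]
```

View pics/w3.png

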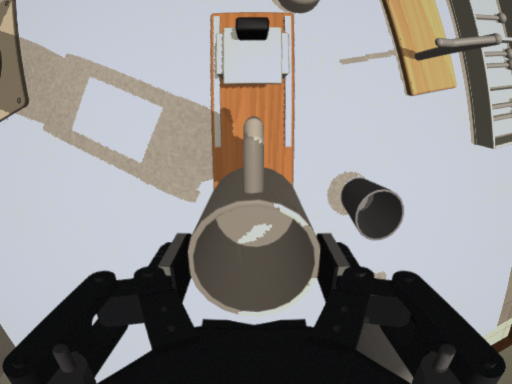

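The mug hangs straight in the grip, with the rim at (254,255) and the handle at (254,150) towards tool +x. The tab is at (252,28). Next I'll turn to rack alignment and go in front of hook 3.

```bash
python3 -m handwheel '[[0,0,0,0,0,-5.3,0.06],[0,0,0,0,0,-5.3,0.06],[0,0,0,0,0,-5.3,0.06],[0,0,0,0,0,0,0.06]]'; python3 -c "
from h import *
go(596,-244.5,206.5,92.3)"
```

```text
time: 6.68
tool_pos: [441.3, -295.9, 251.6]
tcp_rot: [-179.8, -0.1, 92.6]
ft_force: [-0.0, 0.1, -1.8]
finger_gap: 63.3
grip_force: 33.8
TCP [ 441.3 -295.9  251.6] turn [-0.17 -0.15  0.26] shift now [0.0443 0.157  0.0447] shift after turn [0.0452 0.1567 0.0451]
```

```bash
python3 -m handwheel '[[0.0065,0.0225,0.003,0,0,0.1,0.06],[0.0065,0.0225,0.006,0,0,0.1,0.06],[0.0065,0.0225,0.006,0,0,0,0.06],[0.0065,0.0225,0.006,0,0,0,0.06],[0.0065,0.0225,0.007,0,0,0,0.06],[0.0065,0.0225,0.007,0,0,0,0.06],[0.006,0.022,0.006,0,0,0,0.06],[0,0,0,0,0,0,0.06]]'; python3 -m handwheel '[[0,0,0,0,0,0,0.06],[0,0,0,0,0,0,0.06]]'; cat >> h.py <<'E'
def tool_view(name):
    """wrist cloud in tool frame: mug rim, handle, hook points"""
    P,M=pose();c=r.calibration("wrist");p,d=r.snapshot("wrist")
    global r_;cv2.imwrite(name,p)
    f=192/np.tan(np.radians(c["vfov"]/2));v,u=np.mgrid[0:384,0:512];x=(u-c["cx"])/f;y=(v-c["cy"])/f
    rr=np.hypot(x,y)+1e-9;k=np.tan(rr)/rr;C=np.dstack([x*k,y*k,np.ones_like(x)])*d[...,None]
    T=c["tool_from_camera"];Y=(C@T[:3,:3].T+T[:3,3]);Y[d==0]=np.nan
    return P,M,p,Y
def look(name,zb=59.5):
    P,M,p,Y=tool_view(name);W=Y.reshape(-1,3)
    h=W[(W[:,0]>42)&(W[:,0]<70)&(abs(W[:,1])<9)&(W[:,2]>zb-82)&(W[:,2]<zb-60)]
    q=W[(W[:,0]>20)&(W[:,0]<80)&(abs(W[:,1])>12)&(abs(W[:,1])<150)&(W[:,2]>-15)&(W[:,2]<55)]
    print("TCP",P.round(1),"handle n",len(h),"mean",h.mean(0).round(1) if len(h) else None)
    hy=q[q[:,1]>0]
    if len(hy):
        # tip: nearest hook points in y
        o=np.argsort(hy[:,1]);t=hy[o[:max(5,len(o)//12)]];print("hook n",len(hy),"tip region",t.mean(0).round(1),"first y",hy[o[2],1].round(1))
        for a in range(10,130,15):
            s=hy[(hy[:,1]>=a)&(hy[:,1]<a+15)]
            if len(s)>3: print("  y",a,"..",a+15,"x med",np.median(s[:,0]).round(1),"z med/top",np.median(s[:,2]).round(1),s[:,2].min().round(1),len(s))
E
python3 -c "
from h import *
look('pics/w4.png');go(596,-244.5,206.5,92.3)"
```

```text
time: 7.35
tool_pos: [598.8, -243.0, 208.5]
tcp_rot: [-179.8, -0.2, 92.0]
ft_force: [0.2, -0.4, -3.3]
finger_gap: 63.2
grip_force: 34.4
time: 7.52
tool_pos: [596.6, -245.5, 211.6]
tcp_rot: [-179.9, -0.1, 92.0]
ft_force: [0.5, -0.5, -1.6]
finger_gap: 63.6
grip_force: 34.4
TCP [ 596.6 -245.5  211.6] handle n 1009 mean [ 53.3  -0.8 -10.6]
hook n 2164 tip region [26.6 14.1 13.4] first y 12.0
  y 10 .. 25 x med 25.0 z med/top 10.4 -15.0 423
  y 25 .. 40 x med 43.8 z med/top 19.8 16.0 274
  y 40 .. 55 x med 43.9 z med/top 29.3 23.2 249
  y 55 .. 70 x med 43.7 z med/top 36.5 33.3 248
  y 70 .. 85 x med 43.6 z med/top 34.0 30.9 269
  y 85 .. 100 x med 43.8 z med/top 30.7 27.2 260
  y 100 .. 115 x med 45.1 z med/top 27.7 21.6 405
  y 115 .. 130 x med 44.0 z med/top 24.2 22.8 36
TCP [ 596.6 -245.9  212.4] turn [-0.08 -0.02 -0.29] shift now [ 0.0014 -0.0005  0.0059] shift after turn [ 0.0014 -0.0005  0.0059]
```

View pics/w4.png

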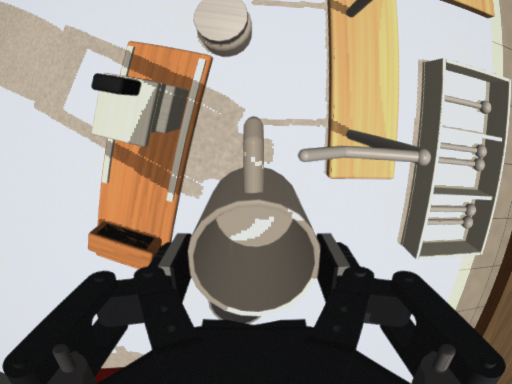

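The picture shows the handle bar at (254,155) level with the hook tip at (303,155). The hook runs straight to the right, and its line at tool x 43.8 falls in the opening, x 32–57. I'll insert along tool y, following the hook down to the seat.

```bash
python3 -m handwheel '[[0,0.009,0,0,0,0,0.06],[0,0.009,0,0,0,0,0.06],[0,0.009,0,0,0,0,0.06],[0,0.0075,0.005,0,0,0,0.06],[0,0.0075,0.005,0,0,0,0.06],[0,0.0075,0.005,0,0,0,0.06],[0,0.0075,0.005,0,0,0,0.06],[0,0,0,0,0,0,0.06]]'; python3 -c "
from h import *
look('pics/w5.png')"
```

```text
time: 8.23
tool_pos: [654.6, -243.1, 190.7]
tcp_rot: [-179.9, -0.1, 92.1]
ft_force: [0.4, -0.3, -1.8]
finger_gap: 63.6
grip_force: 34.4
TCP [ 654.6 -243.1  190.7] handle n 1014 mean [ 53.3  -0.8 -10.5]
hook n 1981 tip region [33.5 13.2 14.1] first y 12.0
  y 10 .. 25 x med 27.1 z med/top 13.1 -14.9 762
  y 25 .. 40 x med 43.5 z med/top 10.4 6.3 377
  y 40 .. 55 x med 44.6 z med/top 7.7 1.0 641
  y 55 .. 70 x med 44.9 z med/top 4.0 1.2 201
```

View pics/w5.png

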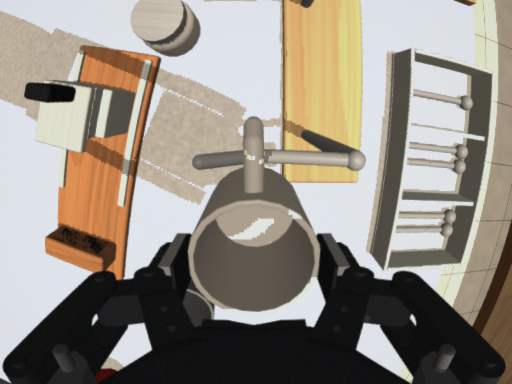

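The hook passes through the handle: tip at (197,160), post end at (355,158). Now I'll lower it onto the seat.

```bash
python3 -m handwheel '[[0,0,0.005,0,0,0,0.06],[0,0,0.005,0,0,0,0.06],[0,0,0.005,0,0,0,0.06],[0,0,0.003,0,0,0,0.06],[0,0,0,0,0,0,0.06]]';  python3 -m handwheel '[[0,0,0.001,0,0,0,0.06],[0,0,0.001,0,0,0,0.06],[0,0,0.001,0,0,0,0.06],[0,0,0,0,0,0,0.06]]'
```

```text
time: 8.7
tool_pos: [653.9, -243.5, 174.0]
tcp_rot: [-179.9, -0.0, 92.1]
ft_force: [-0.5, 0.1, -1.3]
finger_gap: 63.8
grip_force: 34.5
time: 9.03
tool_pos: [654.7, -243.7, 172.8]
tcp_rot: [179.9, 0.0, 92.1]
ft_force: [0.8, 0.3, 1.4]
finger_gap: 63.5
grip_force: 34.8
```

```bash
python3 -m handwheel '[[0,0,0,0,0,0,0.07],[0,0,0,0,0,0,0.075],[0,0,0,0,0,0,0.085],[0,0,0,0,0,0,0.085],[0,0,-0.01,0,0,0,0.085],[0,0,-0.03,0,0,0,0.085],[0,0,-0.035,0,0,0,0.085],[0,0,-0.035,0,0,0,0.085]]';  python3 -m handwheel '[[0,-0.03,-0.01,0,0,0,0.085],[0,-0.04,0,0,0,0,0.085],[0,-0.04,0,0,0,0,0.085],[0,-0.04,0,0,0,0,0.085],[0,0,0,0,0,0,0.085]]'; python3 - <<'E'
from h import *
p,_=r.snapshot("scene");cv2.imwrite("pics/s2.png",cv2.resize(p[90:345,110:450],None,fx=2.3,fy=2.3))
c=np.array([440.5,-297]);u=np.array([.23,.973]);print(pose()[0])
p,X=cloud("top");print("w1",rim(X,(436,46),80,92));print("w2",rim(X,(436,339),80,92))
E
```

```text
time: 9.7
tool_pos: [653.7, -243.3, 283.2]
tcp_rot: [-179.9, -0.0, 92.1]
ft_force: [-0.1, -0.2, 0.0]
finger_gap: 85.1
grip_force: 0.0
time: 10.12
tool_pos: [498.0, -248.6, 291.4]
tcp_rot: [-179.7, -0.1, 92.0]
ft_force: [-0.4, -0.3, -1.0]
finger_gap: 85.0
grip_force: 0.0
[ 501.15068362 -248.95312529  292.46110075]
w1 (array([435.9,  44.8]), np.float64(30.9), 101, np.float64(84.1), np.float64(83.8250832614202), 37)
w2 (array([437. , 337.9]), np.float64(31.0), 114, np.float64(84.3), np.float64(109.15894218749155), 40)
```

View pics/s2.png

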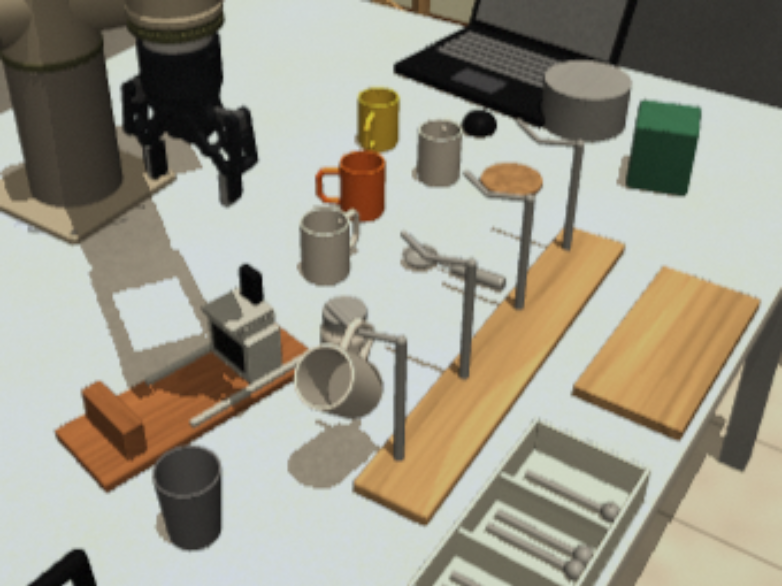

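The mended mug hangs on hook 3 at (340,375). Now I'll slide the empty jaw home.

```bash
python3 -m handwheel '[[0,0,0,0,0,5.1,0],[0,0,0,0,0,5.1,0],[0,0,0,0,0,5.1,0],[0,0,0,0,0,0,0]]'; python3 -c "
from h import *
go(482.5,-120,131,76.7)
p,X=cloud('wrist')
c=np.array([440.5,-297]);u=np.array([.23,.973]);t=X.reshape(-1,3);y=(t[:,:2]-c)@u;x=(t[:,:2]-c)@[.973,-.23]
q=(t[:,2]>134)&(t[:,2]<150)&(abs(x)<25)&(y>60)&(y<220);print('tab xy',np.median(x[q]),np.median(y[q]),q.sum())"
```

```text
time: 10.55
tool_pos: [505.9, -249.3, 293.1]
tcp_rot: [179.9, 0.0, 76.6]
ft_force: [0.4, 0.8, -0.2]
finger_gap: 38.1
grip_force: 0.0
TCP [ 505.9 -249.3  293.1] turn [ 0.09  0.02 -0.09] shift now [ 0.1204 -0.0529  0.162 ] shift after turn [ 0.1204 -0.0525  0.1621]
tab xy 3.611396710846949 147.44847879778615 389
```

```bash
python3 -m handwheel '[[0.03,-0.0125,0,0,0,0,0],[0.03,-0.0125,0,0,0,0,0],[0.03,-0.0125,0,0,0,0,0],[0.03,-0.0125,0,0,0,0,0],[0,0,0,0,0,0,0]]'; python3 -m handwheel '[[0,0,0.035,0,0,0,0],[0,0,0.035,0,0,0,0],[0,0,0.035,0,0,0,0],[0,0,0.03,0,0,0,0],[0,0,0.025,0,0,0,0],[0,0,0,0,0,0,0]]'; python3 -c "
from h import *
P=pose()[0];print(P,(P[:2]-[440.5,-297])@[.23,.973])"
```

```text
time: 11.02
tool_pos: [483.5, -116.3, 293.1]
tcp_rot: [179.9, -0.1, 77.2]
ft_force: [-0.7, 0.1, 0.3]
finger_gap: 0.1
grip_force: 0.0
time: 11.52
tool_pos: [480.1, -119.6, 126.4]
tcp_rot: [-179.5, -0.1, 77.0]
ft_force: [-1.1, 0.6, -0.8]
finger_gap: 0.2
grip_force: 0.0
[ 480.08888655 -119.59977033  126.40007606] 181.71586737876214
```

```bash
python3 -m handwheel '[[-0.008,0,-0.003,0,0,0,0],[-0.005,0,0,0,0,0,0],[-0.005,0,0,0,0,0,0],[-0.007,0,0,0,0,0,0],[-0.008,0,0,0,0,0,0],[-0.008,0,0,0,0,0,0],[-0.008,0,0,0,0,0,0],[-0.008,0,0,0,0,0,0]]'; python3 -m handwheel '[[-0.007,0,0,0,0,0,0],[-0.007,0,0,0,0,0,0],[-0.004,0,0,0,0,0,0],[-0.002,0,0,0,0,0,0],[-0.002,0,0,0,0,0,0]]';  python3 -m handwheel '[[-0.0015,0,0,0,0,0,0],[-0.0015,0,0,0,0,0,0]]'; python3 -c "
from h import *
P=pose()[0];print(P,(P[:2]-[440.5,-297])@[.23,.973])"
```

```text
time: 12.18
tool_pos: [470.8, -177.0, 136.4]
tcp_rot: [179.9, -0.0, 76.8]
ft_force: [1.5, 4.4, 6.5]
finger_gap: 0.1
grip_force: 3.2
time: 12.6
tool_pos: [465.7, -198.6, 136.4]
tcp_rot: [179.9, -0.0, 76.8]
ft_force: [-0.1, 3.7, 5.8]
finger_gap: -0.1
grip_force: 3.2
time: 12.77
tool_pos: [465.1, -201.4, 136.4]
tcp_rot: [179.9, -0.0, 76.8]
ft_force: [0.6, 3.4, 7.2]
finger_gap: 0.0
grip_force: 3.2
[ 465.07792766 -201.37411766  136.4057209 ] 98.69690688203356
```

```bash
for i in 1 2 3; do python3 -m handwheel '[[-0.0015,0,0,0,0,0,0],[-0.0015,0,0,0,0,0,0]]' | sed -n '2p;4p'; done
```

```text
tool_pos: [464.4, -204.2, 136.4]
ft_force: [0.4, 2.9, 7.0]
tool_pos: [463.7, -207.2, 136.4]
ft_force: [0.4, 3.1, 6.2]
tool_pos: [463.0, -210.0, 136.4]
ft_force: [-0.2, 3.1, 7.3]
```

```bash
for i in 1 2 3; do python3 -m handwheel '[[-0.001,0,0,0,0,0,0],[-0.001,0,0,0,0,0,0]]' | sed -n '2p;4p'; done; python3 -c "
from h import *
p,_=r.snapshot('scene');cv2.imwrite('pics/s3.png',cv2.resize(p[190:310,120:290],None,fx=4,fy=4))
p,X=cloud('wrist');cv2.imwrite('pics/w6.png',p)
c=np.array([440.5,-297]);u=np.array([.23,.973]);t=X.reshape(-1,3);y=(t[:,:2]-c)@u;x=(t[:,:2]-c)@[.973,-.23]
q=(t[:,2]>97)&(t[:,2]<107)&(abs(x)<25)&(y>0)&(y<220);print('roof',np.percentile(y[q],[2,98]),q.sum())"
```

```text
tool_pos: [462.6, -212.0, 136.4]
ft_force: [0.8, 2.9, 6.5]
tool_pos: [462.1, -213.9, 136.4]
ft_force: [0.6, 3.1, 6.4]
tool_pos: [461.7, -215.9, 136.4]
ft_force: [0.0, 2.7, 6.1]
roof [50.41514992 99.92316388] 1758
```

View pics/s3.png

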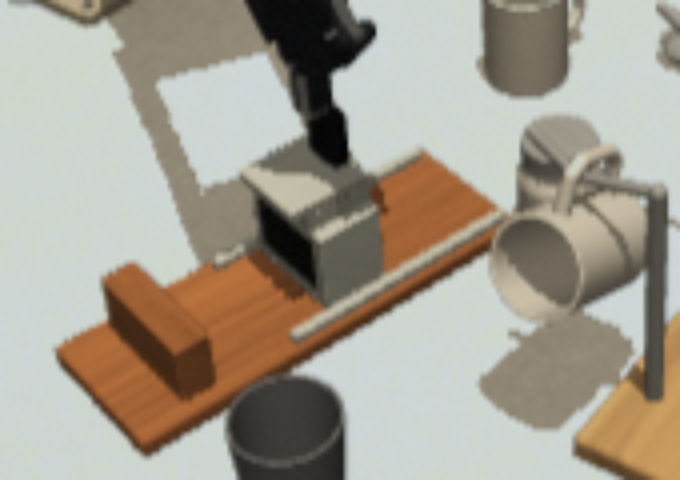

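View pics/w6.png

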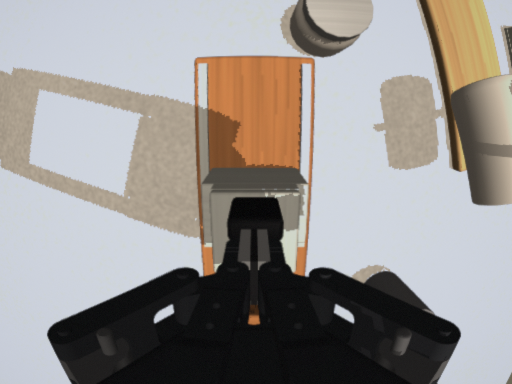

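```bash
python3 -c "
from h import *
for i in range(3):
    s=r.sense();print(s['time'],s['tool_pos'],s['tcp_rot'],s['joint_pos'],s['ft_force'],s['wrist_torque'])
"
```

```text
13.8667 [ 461.62522849 -216.09067917  136.40119847] [1.79884017e+02 1.14394220e-03 7.68013845e+01] [-3.08748873e+01 -3.28056492e+00  1.05604208e+02  3.49466098e-02
  7.75655047e+01 -1.76837647e+01] [-0.28528772  1.2513254   6.15864313] [ 0.42232238 -0.02718113 -0.03386993]
13.8667 [ 461.62522849 -216.09067917  136.40119847] [1.79884017e+02 1.14394220e-03 7.68013845e+01] [-3.08748873e+01 -3.28056492e+00  1.05604208e+02  3.49466098e-02
  7.75655047e+01 -1.76837647e+01] [-0.28528772  1.2513254   6.15864313] [ 0.42232238 -0.02718113 -0.03386993]
13.8667 [ 461.62522849 -216.09067917  136.40119847] [1.79884017e+02 1.14394220e-03 7.68013845e+01] [-3.08748873e+01 -3.28056492e+00  1.05604208e+02  3.49466098e-02
  7.75655047e+01 -1.76837647e+01] [-0.28528772  1.2513254   6.15864313] [ 0.42232238 -0.02718113 -0.03386993]
```

```bash
python3 -c "
from h import *
P=pose()[0];print(P)
p,X=cloud('wrist');c=np.array([440.5,-297]);u=np.array([.23,.973]);w=np.array([.973,-.23])
for v in range(160,300,8):
    a=X[v,255];print(v,p[v,255],'clamp x,y',((a[:2]-c)@w).round(1),((a[:2]-c)@u).round(1),'z',a[2].round(1))
"
```

```text
[ 461.62522849 -216.09067917  136.40119847]
160 [ 69 120 189] clamp x,y 3.1 106.3 z 16.6
168 [64 72 79] clamp x,y 3.0 99.6 z 20.7
176 [67 74 76] clamp x,y 2.8 99.7 z 53.8
184 [67 75 78] clamp x,y 2.7 100.0 z 80.8
192 [ 89  97 102] clamp x,y 2.5 99.5 z 99.7
200 [8 8 9] clamp x,y 2.5 97.9 z 112.1
208 [9 9 9] clamp x,y 2.4 97.9 z 127.1
216 [8 8 8] clamp x,y 2.3 97.8 z 139.7
224 [21 21 22] clamp x,y 2.3 94.8 z 143.5
232 [12 12 13] clamp x,y 2.2 93.6 z 151.1
240 [ 9 10 10] clamp x,y 2.2 93.9 z 161.2
248 [12 11 13] clamp x,y 2.1 94.0 z 169.5
256 [12 13 12] clamp x,y 2.1 93.3 z 175.7
264 [28 27 28] clamp x,y 2.0 92.3 z 180.8
272 [27 28 29] clamp x,y 2.1 88.6 z 181.0
280 [27 28 28] clamp x,y 2.1 85.0 z 181.5
288 [27 26 29] clamp x,y 2.1 80.5 z 180.9
296 [27 25 29] clamp x,y 2.1 75.4 z 179.8
```

```bash
python3 -m handwheel '[[0,0,-0.01,0,0,0,0],[0,0,-0.015,0,0,0,0],[0.0,0,-0.03,0,0,0,0],[0,0,-0.02,0,0,0,0],[0,0,0,0,0,0,0],[0,0,0,0,0,0,0]]'; python3 -c "
from h import *
P,M,p,Y=tool_view('pics/w7.png');X=Y@M.T+P;print(P)
c=np.array([440.5,-297]);u=np.array([.23,.973]);w=np.array([.973,-.23])
for v in range(190,300,6):
    a=X[v,252];print(v,p[v,252],'clamp x,y',((a[:2]-c)@w).round(1),((a[:2]-c)@u).round(1),'z',a[2].round(1),'tool',Y[v,252].round(1))
"
```

```text
time: 14.42
tool_pos: [461.8, -216.4, 212.4]
tcp_rot: [179.8, 0.1, 76.8]
ft_force: [-1.3, 0.1, -1.4]
finger_gap: -0.2
grip_force: 0.0
[ 461.83754656 -216.43078681  212.36385739]
190 [18 18 17] clamp x,y 0.9 91.4 z 143.4 tool [ 8.2 -1.6 69. ]
196 [11 12 13] clamp x,y 0.9 86.9 z 144.1 tool [ 3.7 -1.6 68.3]
202 [193 204 198] clamp x,y 0.8 68.3 z 102.0 tool [-14.8  -1.9 110.4]
208 [193 205 199] clamp x,y 0.8 62.5 z 102.0 tool [-20.6  -1.9 110.4]
214 [193 205 200] clamp x,y 0.8 56.5 z 101.9 tool [-26.6  -1.9 110.5]
220 [191 205 199] clamp x,y 0.8 50.4 z 101.6 tool [-32.7  -1.9 110.8]
226 [191 205 199] clamp x,y 0.8 44.4 z 101.9 tool [-38.8  -1.9 110.5]
232 [13 12 13] clamp x,y 1.0 93.1 z 226.6 tool [  9.8  -1.2 -14.2]
238 [11 10 12] clamp x,y nan nan z nan tool [nan nan nan]
244 [11 11 13] clamp x,y 1.0 93.7 z 241.5 tool [ 10.4  -1.1 -29.1]
250 [ 8  7 10] clamp x,y 1.0 94.1 z 248.1 tool [ 10.7  -1.1 -35.7]
256 [7 5 8] clamp x,y 1.0 93.5 z 252.5 tool [ 10.2  -1.  -40.1]
262 [25 25 28] clamp x,y 1.0 93.3 z 257.3 tool [ 10.   -1.  -44.9]
268 [26 26 27] clamp x,y 1.0 90.2 z 256.7 tool [  6.8  -1.  -44.4]
274 [26 26 28] clamp x,y 1.0 87.7 z 257.5 tool [  4.4  -1.  -45.1]
280 [25 27 28] clamp x,y 1.0 84.8 z 257.5 tool [  1.4  -1.  -45.2]
286 [25 26 27] clamp x,y 1.0 81.6 z 257.3 tool [ -1.7  -1.  -45. ]
292 [24 23 26] clamp x,y 1.0 78.6 z 257.5 tool [ -4.8  -1.1 -45.1]
298 [26 26 27] clamp x,y 1.0 74.5 z 256.3 tool [ -8.9  -1.1 -44. ]
```

View pics/w7.png

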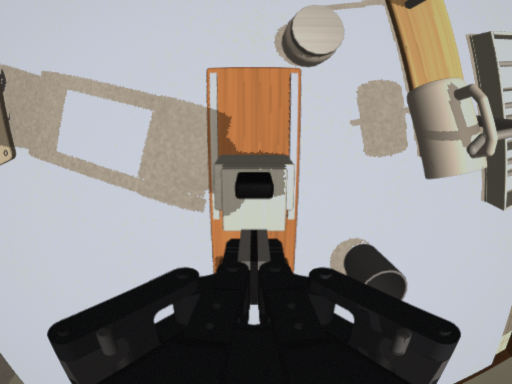

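The tab top is at (255,185), clamp y ≈ 91, so the jaw isn't home yet. The fingers rode over the tab because their tips reach less far than I assumed. I'll measure the actual tip reach, then push from lower.

```bash
cat > tips.py <<'E'
from h import *
P,M,p,Y=tool_view('pics/t.png');W=Y.reshape(-1,3);g=r.sense()['finger_gap']
q=(abs(W[:,0])<13)&(abs(W[:,1])<62)&(W[:,2]<60)
Q=W[q];o=np.argsort(-Q[:,2])[:12];print("gap",g,"lowest finger pts",Q[o[::3]].round(1))
for v in (226,232,240):
    print(v,[Y[v,u].round(0) for u in (245,250,254,258,262)])
E
python3 tips.py; python3 -m handwheel '[[0.055,0,0,0,0,0,0.03],[0.045,0,0,0,0,0,0.066],[0,0,0,0,0,0,0.066],[0,0,0,0,0,0,0.066],[0,0,0,0,0,0,0.066],[0,0,0,0,0,0,0.066]]'; python3 tips.py
```

```text
gap -0.2593772347273084 lowest finger pts [[  9.6  -4.7 -11.3]
 [  9.9  -5.7 -12. ]
 [ 10.1  -1.2 -12.4]
 [ 10.1  -3.7 -12.5]]
226 [array([-38.,  -9., 110.]), array([-38.,  -4., 108.]), array([-38.,  -0., 109.]), array([-38.,   4., 109.]), array([-39.,   8., 110.])]
232 [array([ 10.,  -5., -15.]), array([ 10.,  -2., -16.]), array([ 10.,  -0., -15.]), array([ 10.,   2., -15.]), array([ 10.,   4., -16.])]
240 [array([ 11.,  -4., -26.]), array([ 10.,  -2., -25.]), array([ 11.,  -0., -27.]), array([ 11.,   2., -26.]), array([ 10.,   4., -25.])]
time: 15.02
tool_pos: [479.5, -134.9, 209.4]
tcp_rot: [-179.9, 0.0, 76.8]
ft_force: [0.0, -0.7, 0.6]
finger_gap: 66.1
grip_force: 0.0
gap 66.09693235752697 lowest finger pts [[ -1.1 -33.5 -13.5]
 [  6.5 -33.4 -13.8]
 [ -1.5 -33.5 -14.1]
 [  3.9 -33.5 -14.5]]
226 [array([-68., -11., 180.]), array([-67.,  -5., 180.]), array([-67.,   0., 179.]), array([-67.,   5., 179.]), array([-67.,  10., 180.])]
232 [array([-67., -10., 162.]), array([-68.,  -5., 162.]), array([-68.,   0., 162.]), array([-68.,   5., 162.]), array([-67.,   9., 161.])]
240 [array([nan, nan, nan]), array([-66.,  -4., 138.]), array([-67.,  -0., 139.]), array([-66.,   4., 138.]), array([-66.,   9., 137.])]
```

```bash
python3 -m handwheel '[[-0.035,0,0,0,0,0,0],[0,0,0,0,0,0,0],[0,0,0.03,0,0,0,0],[0,0,0.03,0,0,0,0],[0,0,0.03,0,0,0,0],[0,0,0.016,0,0,0,0],[0,0,0,0,0,0,0],[0,0,0,0,0,0,0]]'; python3 -m handwheel '[[-0.005,0,0,0,0,0,0],[-0.005,0,0,0,0,0,0],[-0.005,0,0,0,0,0,0],[-0.003,0,0,0,0,0,0]]'; for i in 1 2 3 ; do python3 -m handwheel '[[-0.001,0,0,0,0,0,0],[-0.001,0,0,0,0,0,0]]' | sed -n '2p;4p'; done
```

```text
time: 15.73
tool_pos: [471.0, -168.7, 103.4]
tcp_rot: [-179.9, -0.0, 76.7]
ft_force: [-0.4, 0.4, 0.2]
finger_gap: -0.4
grip_force: 0.0
time: 16.07
tool_pos: [468.6, -187.1, 105.5]
tcp_rot: [179.9, 0.0, 76.8]
ft_force: [-0.1, 0.2, -1.0]
finger_gap: 0.0
grip_force: 0.0
tool_pos: [467.7, -188.2, 104.6]
ft_force: [0.5, -0.6, -0.2]
tool_pos: [467.0, -189.7, 104.1]
ft_force: [-0.1, -0.7, -0.5]
tool_pos: [466.6, -191.2, 104.1]
ft_force: [1.3, 3.8, 0.5]
```

Contact with the jaw at 3.8 N. I'll continue in small steps until the end stop.

```bash
python3 -m handwheel '[[-0.0015,0,0,0,0,0,0],[-0.0015,0,0,0,0,0,0],[-0.0015,0,0,0,0,0,0],[-0.0015,0,0,0,0,0,0]]'| sed -n '2p;4p'; for i in 1 2 3 4; do python3 -m handwheel '[[-0.001,0,0,0,0,0,0],[-0.001,0,0,0,0,0,0]]' | sed -n '2p;4p'; done
```

```text
tool_pos: [465.2, -197.4, 104.1]
ft_force: [0.7, 2.8, 0.4]
tool_pos: [464.7, -199.5, 104.1]
ft_force: [0.5, 3.5, 1.4]
tool_pos: [464.2, -201.4, 104.1]
ft_force: [0.6, 3.3, 1.1]
tool_pos: [463.8, -203.4, 104.1]
ft_force: [0.7, 2.9, 1.2]
tool_pos: [463.3, -205.3, 104.1]
ft_force: [-0.5, 2.7, 1.2]
```

```bash
for i in 1 2 3 4; do python3 -m handwheel '[[-0.001,0,0,0,0,0,0],[-0.001,0,0,0,0,0,0]]' | sed -n '2p;4p'; done
```

```text
tool_pos: [463.3, -205.7, 104.1]
ft_force: [2.5, 16.2, 4.1]
tool_pos: [463.2, -205.7, 104.1]
ft_force: [3.8, 25.7, 6.6]
tool_pos: [463.2, -205.7, 104.2]
ft_force: [5.0, 35.7, 10.6]
tool_pos: [463.2, -205.7, 104.2]
ft_force: [6.7, 44.7, 14.3]
```

```bash
python3 -m handwheel '[[0.008,0,0,0,0,0,0],[0.01,0,0,0,0,0,0],[0.01,0,-0.02,0,0,0,0.04],[0,0,-0.04,0,0,0,0.085],[0,0,-0.04,0,0,0,0.085],[0,0,0,0,0,0,0.085],[0,0,0,0,0,0,0.085],[0,0,0,0,0,0,0.085]]'; python3 -c "
from h import *
P,M,p,Y=tool_view('pics/w8.png');X=(Y@M.T+P).reshape(-1,3)
c=np.array([440.5,-297]);u=np.array([.23,.973]);w=np.array([.973,-.23])
t=X;y=(t[:,:2]-c)@u;x=(t[:,:2]-c)@w
q=(t[:,2]>138)&(t[:,2]<150)&(abs(x)<25)&(y>40)&(y<220);print('tab y',np.median(y[q]),q.sum())
W=Y.reshape(-1,3);Q=W[(abs(W[:,0])<40)&(abs(W[:,1])<28)&(W[:,2]<-10)];print('palm lowest',Q[np.argsort(-Q[:,2])[:40:8]].round(1))
go(437,44,190,84)
"
```

```text
time: 18.9
tool_pos: [468.1, -186.3, 204.2]
tcp_rot: [179.9, 0.1, 76.8]
ft_force: [0.9, -0.0, -0.3]
finger_gap: 72.6
grip_force: 0.0
tab y 77.62828865096084 663
palm lowest [[ 15.5  27.9 -74.3]
 [ 16.1  26.5 -76.7]
 [ 17.  -27.6 -77.5]
 [ 16.9 -26.9 -77.8]
 [ 16.3 -26.6 -78. ]]
TCP [ 467.4 -185.9  203.1] turn [-0.07  0.01 -7.21] shift now [ 0.2168 -0.0821  0.0131] shift after turn [ 0.2254 -0.0543  0.0131]
```

The jaw is home: the tab is at 77.6, down from 109 at jaw 0.030. Now to w1.

```bash
python3 -m handwheel '[[0,0,0,0,0,-7.1,0.085],[0.0375,-0.009,0,0,0,0,0.085],[0.0375,-0.009,0,0,0,0,0.085],[0.0375,-0.009,0,0,0,0,0.085],[0.0375,-0.009,0,0,0,0,0.085],[0.0375,-0.009,0,0,0,0,0.085],[0.0375,-0.009,0,0,0,0,0.085],[0,0,0,0,0,0,0.085]]'; python3 -m handwheel '[[0,0,0,0,0,0,0.085],[0,0,0,0,0,0,0.085]]'; cat > mug.py <<'E'
from h import *
import sys
P,M,p,Y=tool_view(sys.argv[1]);X=Y@M.T+P
hsv=cv2.cvtColor(p,cv2.COLOR_BGR2HSV);g=float(sys.argv[4]) if len(sys.argv)>4 else 0
c=rim(X,(float(sys.argv[2]),float(sys.argv[3])),80,90);print(c)
W=X.reshape(-1,3);dd=np.hypot(*(W[:,:2]-c[0]).T)
H=W[(dd>50)&(dd<66)&(W[:,2]>68)&(W[:,2]<77)];h=np.median(H,0);a=np.degrees(np.arctan2(*(h[:2]-c[0])[::-1]));print("handle",h.round(1),len(H),"angle",a.round(1))
go(*c[0],35,a)
E
python3 mug.py pics/w9.png 437 44
```

```text
time: 19.62
tool_pos: [436.0, 49.3, 202.3]
tcp_rot: [-179.8, -0.1, 84.2]
ft_force: [1.3, -0.7, -0.6]
finger_gap: 85.0
grip_force: 0.0
time: 19.78
tool_pos: [437.5, 43.3, 202.9]
tcp_rot: [-179.9, 0.1, 84.0]
ft_force: [-0.2, 0.4, 0.0]
finger_gap: 85.1
grip_force: 0.0
(array([438. ,  42.7]), np.float64(30.9), 888, np.float64(85.2), np.float64(83.83194233000658), 303)
handle [444.  98.  73.] 139 angle 83.8
TCP [437.7  42.7 203.1] turn [-0.1   0.05  0.11] shift now [0.0002 0.0006 0.1681] shift after turn [0.     0.0003 0.1681]
```

View pics/w9.png

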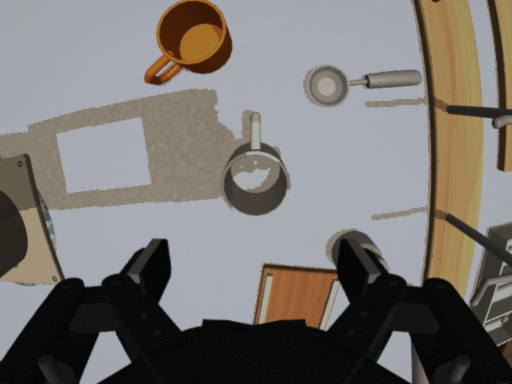

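White mug w1 is at (255,180), handle at (255,130), centred under the open fingers. The orange decoy at (190,40) is well clear. Descend and grasp.

```bash
python3 -m handwheel '[[0,0,0.03,0,0,0,0.085],[0,0,0.035,0,0,0,0.085],[0,0,0.035,0,0,0,0.085],[0,0,0.03,0,0,0,0.085],[0,0,0.02,0,0,0,0.085],[0,0,0.015,0,0,0,0.085],[0,0,0,0,0,0,0.085]]' 30;  python3 -m handwheel '[[0,0,0,0,0,0,0.06],[0,0,0,0,0,0,0.06],[0,0,0,0,0,0,0.06],[0,0,0,0,0,0,0.06],[0,0,0,0,0,0,0.06],[0,0,0,0,0,0,0.06]]' 30; python3 -m handwheel '[[0,0,-0.01,0,0,0,0.06],[0,0,-0.02,0,0,0,0.06],[0,0,-0.03,0,0,0,0.06],[0,0,-0.03,0,0,0,0.06],[0,0,-0.03,0,0,0,0.06],[0,0,-0.03,0,0,-4.2,0.06],[0,0,-0.01,0,0,-4.2,0.06],[0,0,0,0,0,0,0.06]]'; python3 - <<'E'
from h import *
P,M,p,Y=tool_view('pics/w10.png');W=Y.reshape(-1,3)
q=W[(np.hypot(W[:,0],W[:,1])<36)&(np.hypot(W[:,0],W[:,1])>28)&(W[:,2]>-70)&(W[:,2]<-15)&(abs(W[:,1])<26)]
c,rr=circ(q);print(P,"rim centre",c,rr,"z",np.percentile(q[:,2],[5,50]))
E
```

```text
time: 20.42
tool_pos: [434.9, 41.9, 35.0]
tcp_rot: [-179.6, 0.1, 83.7]
ft_force: [0.1, -0.7, -0.4]
finger_gap: 84.8
grip_force: 0.0
time: 20.92
tool_pos: [439.0, 43.5, 40.1]
tcp_rot: [179.9, 0.0, 83.9]
ft_force: [-1.5, -1.9, 4.1]
finger_gap: 64.0
grip_force: 34.6
time: 21.58
tool_pos: [440.2, 43.8, 203.7]
tcp_rot: [179.6, 0.0, 92.5]
ft_force: [0.3, 0.2, -1.7]
finger_gap: 63.9
grip_force: 34.3
[440.2336788   43.79235453 203.71822371] rim centre [ 1.45032739 -0.55526898] 30.71800510404959 z [-45.57751217 -33.89920887]
```

```bash
python3 -m handwheel '[[0,0,0,0,0,0,0.06]]' >/dev/null; python3 -c "
from h import *
go(584,53,187,92.3)"
```

```text
TCP [437.6  43.8 198.4] turn [-0.05 -0.01 -0.12] shift now [0.0037 0.1467 0.0113] shift after turn [0.0034 0.1467 0.0114]
```

```bash
python3 -m handwheel '[[0.0005,0.021,0.002,0,0,0,0.06],[0.0005,0.021,0.002,0,0,0,0.06],[0.0005,0.021,0.002,0,0,0,0.06],[0.0005,0.021,0.002,0,0,0,0.06],[0.0005,0.021,0.002,0,0,0,0.06],[0.0005,0.021,0.002,0,0,0,0.06],[0.0005,0.021,0.002,0,0,0,0.06],[0,0,0,0,0,0,0.06]]'; python3 -m handwheel '[[0,0,0,0,0,0,0.06],[0,0,0,0,0,0,0.06]]'; python3 -c "
from h import *
look('pics/w11.png',39.5)"
```

```text
time: 22.38
tool_pos: [585.6, 53.1, 181.3]
tcp_rot: [-179.8, -0.0, 92.2]
ft_force: [-0.4, 0.8, -1.2]
finger_gap: 64.2
grip_force: 35.0
time: 22.55
tool_pos: [583.3, 53.1, 183.1]
tcp_rot: [-179.8, -0.0, 92.3]
ft_force: [0.5, 0.7, -2.3]
finger_gap: 64.0
grip_force: 35.0
TCP [583.3  53.1 183.1] handle n 1483 mean [ 54.4  -0.6 -31.2]
hook n 2820 tip region [27.8 15.7  5.6] first y 12.1
  y 10 .. 25 x med 26.7 z med/top 4.3 -14.9 353
  y 25 .. 40 x med 44.9 z med/top -9.0 -12.3 348
  y 40 .. 55 x med 44.9 z med/top -0.7 -6.8 322
  y 55 .. 70 x med 44.8 z med/top 7.8 3.7 308
  y 70 .. 85 x med 44.6 z med/top 5.6 2.2 345
  y 85 .. 100 x med 44.5 z med/top 2.3 -1.1 328
  y 100 .. 115 x med 46.2 z med/top 1.6 -6.1 712
  y 115 .. 130 x med 46.1 z med/top -4.0 -6.3 104
```

View pics/w11.png

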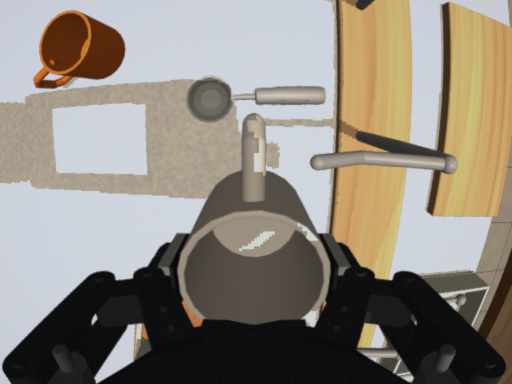

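The handle bar at (255,160) is level with the hook tip at (318,162), with hook 1 pointing straight away. The hook line at x 44.9 falls in the opening, x 34–59. Insert.

```bash
python3 -m handwheel '[[0,0.0095,0,0,0,0,0.06],[0,0.0095,0,0,0,0,0.06],[0,0.0095,0.001,0,0,0,0.06],[0,0.0075,0.005,0,0,0,0.06],[0,0.0075,0.005,0,0,0,0.06],[0,0.0075,0.005,0,0,0,0.06],[0,0.008,0.004,0,0,0,0.06],[0,0,0,0,0,0,0.06]]'; python3 -m handwheel '[[0,0,0.004,0,0,0,0.06],[0,0,0.004,0,0,0,0.06],[0,0,0,0,0,0,0.06]]'; python3 -m handwheel '[[0,0,0.001,0,0,0,0.06],[0,0,0.001,0,0,0,0.06],[0,0,0,0,0,0,0.06]]'; python3 -c "
from h import *
look('pics/w12.png',39.5)"
```

```text
time: 23.27
tool_pos: [644.0, 55.5, 163.2]
tcp_rot: [-179.9, -0.0, 92.3]
ft_force: [0.7, -0.1, -1.7]
finger_gap: 64.1
grip_force: 35.0
time: 23.52
tool_pos: [643.0, 55.5, 155.9]
tcp_rot: [-179.9, -0.0, 92.3]
ft_force: [-0.3, -0.2, -2.1]
finger_gap: 64.0
grip_force: 35.0
time: 23.77
tool_pos: [643.7, 55.5, 155.2]
tcp_rot: [180.0, -0.0, 92.3]
ft_force: [-0.8, -0.1, -2.1]
finger_gap: 63.7
grip_force: 35.0
TCP [643.7  55.5 155.2] handle n 1646 mean [ 53.4  -0.8 -30.4]
hook n 947 tip region [29.1 13.3  4.7] first y 12.2
  y 10 .. 25 x med 26.7 z med/top 4.1 -14.8 343
  y 40 .. 55 x med 47.0 z med/top 16.0 -15.0 555
  y 55 .. 70 x med 49.8 z med/top 10.3 -14.4 48
```

```bash
for i in 1 2 3; do python3 -m handwheel '[[0,0,0.0015,0,0,0,0.06],[0,0,0,0,0,0,0.06]]'| sed -n '2p;4p'; done
```

```text
tool_pos: [643.8, 55.5, 153.5]
ft_force: [-0.3, -0.2, -1.6]
tool_pos: [644.0, 55.5, 152.3]
ft_force: [0.3, -0.7, 0.1]
tool_pos: [644.7, 55.6, 151.6]
ft_force: [2.0, 0.8, 3.2]
```

```bash
python3 -m handwheel '[[0,0,0,0,0,0,0.07],[0,0,0,0,0,0,0.075],[0,0,0,0,0,0,0.085],[0,0,0,0,0,0,0.085],[0,0,-0.01,0,0,0,0.085],[0,0,-0.03,0,0,0,0.085],[0,0,-0.035,0,0,0,0.085],[0,0,-0.035,0,0,0,0.085]]';  python3 -m handwheel '[[0,-0.03,-0.01,0,0,0,0.085],[0,-0.04,0,0,0,0,0.085],[0,-0.04,0,0,0,0,0.085],[0,-0.04,0,0,0,0,0.085],[0,-0.03,0,0,0,0,0.085],[0,0,0,0,0,0,0.085]]'; python3 - <<'E'
from h import *
p,_=r.snapshot("scene");cv2.imwrite("pics/s4.png",cv2.resize(p[90:345,110:450],None,fx=2.3,fy=2.3))
p,X=cloud("top");print("w2",rim(X,(436,339),80,92))
go(439,335.5,200,109.3)
E
```

```text
time: 24.98
tool_pos: [643.0, 55.5, 261.6]
tcp_rot: [-179.9, -0.0, 92.3]
ft_force: [1.3, 0.2, 0.3]
finger_gap: 84.8
grip_force: 0.0
time: 25.48
tool_pos: [459.5, 48.3, 271.1]
tcp_rot: [-179.9, -0.0, 92.3]
ft_force: [-1.0, 0.5, 0.0]
finger_gap: 84.7
grip_force: 0.0
w2 (array([437.1, 338. ]), np.float64(31.0), 113, np.float64(84.4), np.float64(109.85472423555467), 38)
TCP [463.5  48.2 271.9] turn [  0.14   0.03 -16.99] shift now [ 0.2881 -0.0131  0.0718] shift after turn [0.2792 0.0718 0.0719]
```

View pics/s4.png

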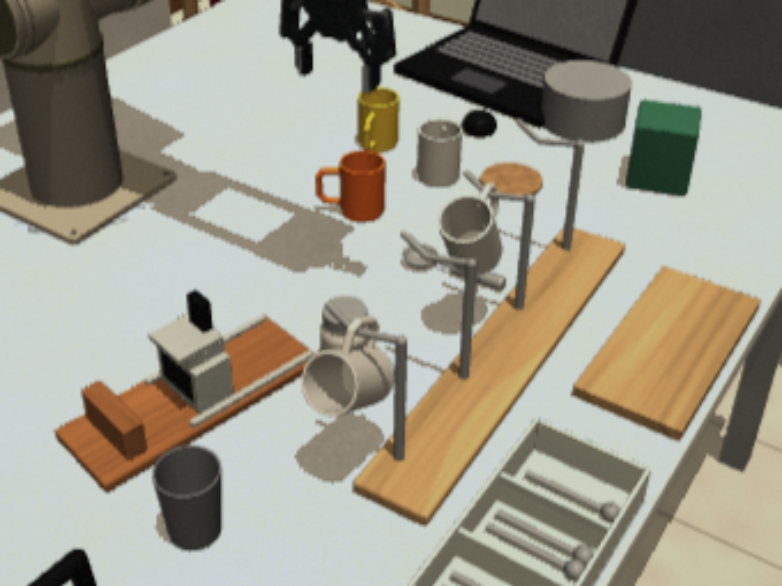

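The mended mug hangs on hook 3 at (350,375), w1 on hook 1 at (470,235), and the jaw is home. On to w2 at (440,150).

```bash
python3 -m handwheel '[[0,0,0,0,0,-5.7,0.085],[0,0,0,0,0,-5.7,0.085],[0,0,0,0,0,-5.6,0.085]]'; python3 -m handwheel '[[0.035,0.009,0,0,0,0,0.085],[0.035,0.009,0,0,0,0,0.085],[0.035,0.009,0,0,0,0,0.085],[0.035,0.009,0,0,0,0,0.085],[0.035,0.009,0.02,0,0,0,0.085],[0.035,0.009,0.02,0,0,0,0.085],[0.035,0.009,0.02,0,0,0,0.085],[0.034,0.009,0.01,0,0,0,0.085]]'; python3 -m handwheel '[[0,0,0,0,0,0,0.085],[0,0,0,0,0,0,0.085],[0,0,0,0,0,0,0.085]]'; python3 mug.py pics/w13.png 439 335
```

```text
time: 25.83
tool_pos: [465.1, 48.2, 271.3]
tcp_rot: [180.0, 0.0, 109.6]
ft_force: [1.1, -1.0, 0.6]
finger_gap: 85.0
grip_force: 0.0
time: 26.5
tool_pos: [439.1, 337.3, 198.0]
tcp_rot: [-179.9, 0.0, 109.3]
ft_force: [0.4, -0.2, 0.3]
finger_gap: 85.0
grip_force: 0.0
time: 26.75
tool_pos: [440.3, 335.6, 200.7]
tcp_rot: [-180.0, 0.0, 109.4]
ft_force: [0.3, -0.1, -0.5]
finger_gap: 84.9
grip_force: 0.0
(array([438.8, 336.4]), np.float64(31.0), 912, np.float64(85.1), np.float64(108.4937110576696), 306)
handle [421.1 389.2  72.9] 131 angle 108.5
TCP [440.6 335.1 201.2] turn [0.04 0.01 0.81] shift now [ 0.0018 -0.0014  0.1662] shift after turn [ 0.0018 -0.0013  0.1662]
```

View pics/w13.png

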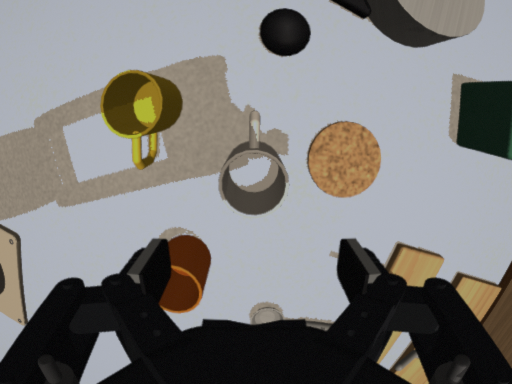

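White mug w2 is at (254,180), handle at (254,125), between the open fingers. Yellow (140,105), orange (185,275) and the coaster (344,158) are clear of the finger paths. Grasp.

```bash
python3 -m handwheel '[[0.001,-0.001,0.03,0,0,0.7,0.085],[0,0,0.035,0,0,0,0.085],[0,0,0.035,0,0,0,0.085],[0,0,0.03,0,0,0,0.085],[0,0,0.02,0,0,0,0.085],[0,0,0.012,0,0,0,0.085],[0,0,0,0,0,0,0.085]]' 30;  python3 -m handwheel '[[0,0,0,0,0,0,0.06],[0,0,0,0,0,0,0.06],[0,0,0,0,0,0,0.06],[0,0,0,0,0,0,0.06],[0,0,0,0,0,0,0.06],[0,0,0,0,0,0,0.06]]' 30; python3 -m handwheel '[[0,0,-0.01,0,0,0,0.06],[0,0,-0.02,0,0,0,0.06],[0,0,-0.03,0,0,0,0.06],[0,0,-0.03,0,0,0,0.06],[0,0,-0.03,0,0,0,0.06],[0,0,-0.03,0,0,5.4,0.06],[0,0,-0.01,0,0,5.4,0.06],[0,0,0,0,0,5.4,0.06]]'; python3 -m handwheel '[[0,0,0,0,0,0,0.06],[0,0,0,0,0,0,0.06]]'; python3 -c "
from h import *
go(577,203,188,92.3)"
```

```text
time: 27.38
tool_pos: [437.5, 334.0, 36.4]
tcp_rot: [-179.8, 0.1, 108.5]
ft_force: [-0.3, 0.4, 0.1]
finger_gap: 84.9
grip_force: 0.0
time: 27.88
tool_pos: [440.1, 336.7, 41.1]
tcp_rot: [179.8, -0.0, 108.6]
ft_force: [0.3, -3.2, 7.2]
finger_gap: 63.7
grip_force: 34.9
time: 28.55
tool_pos: [440.3, 337.4, 204.5]
tcp_rot: [179.6, -0.2, 92.2]
ft_force: [-0.6, 0.3, -2.2]
finger_gap: 63.9
grip_force: 34.2
time: 28.72
tool_pos: [438.1, 335.9, 199.1]
tcp_rot: [180.0, -0.0, 92.6]
ft_force: [-0.1, -0.5, -3.3]
finger_gap: 63.7
grip_force: 34.2
TCP [438.1 335.9 199.1] turn [ 0.01 -0.01  0.29] shift now [-0.1391  0.1327  0.0111] shift after turn [-0.1384  0.1334  0.0111]
```

```bash
python3 -m handwheel '[[-0.02,0.0166,0.001,0,0,0.2,0.06],[-0.02,0.0166,0.001,0,0,0,0.06],[-0.02,0.0166,0.001,0,0,0,0.06],[-0.018,0.0166,0.001,0,0,0,0.06],[-0.016,0.0166,0.001,0,0,0,0.06],[-0.016,0.0166,0.002,0,0,0,0.06],[-0.015,0.0166,0.002,0,0,0,0.06],[-0.013,0.016,0.002,0,0,0,0.06]]'; python3 -m handwheel '[[0,0,0,0,0,0,0.06],[0,0,0,0,0,0,0.06],[0,0,0,0,0,0,0.06]]'; python3 -c "
from h import *
look('pics/w14.png',40)"
```

```text
time: 29.38
tool_pos: [576.0, 201.9, 186.5]
tcp_rot: [-179.9, 0.0, 92.4]
ft_force: [0.3, 0.0, -2.4]
finger_gap: 64.0
grip_force: 34.2
time: 29.63
tool_pos: [575.0, 203.3, 186.8]
tcp_rot: [-179.9, 0.0, 92.3]
ft_force: [0.1, 0.6, -2.5]
finger_gap: 64.2
grip_force: 34.6
TCP [575.  203.3 186.8] handle n 1468 mean [ 54.4  -0.5 -30.3]
hook n 2657 tip region [28.  15.4  6.5] first y 12.0
  y 10 .. 25 x med 26.8 z med/top 4.8 -14.9 353
  y 25 .. 40 x med 44.3 z med/top -5.7 -9.1 271
  y 40 .. 55 x med 44.5 z med/top 1.5 -4.6 310
  y 55 .. 70 x med 44.3 z med/top 11.4 5.6 279
  y 70 .. 85 x med 44.0 z med/top 10.1 6.1 332
  y 85 .. 100 x med 44.0 z med/top 6.7 2.8 318
  y 100 .. 115 x med 45.2 z med/top 4.8 -1.7 501
  y 115 .. 130 x med 47.5 z med/top 2.3 -3.0 293
```

View pics/w14.png

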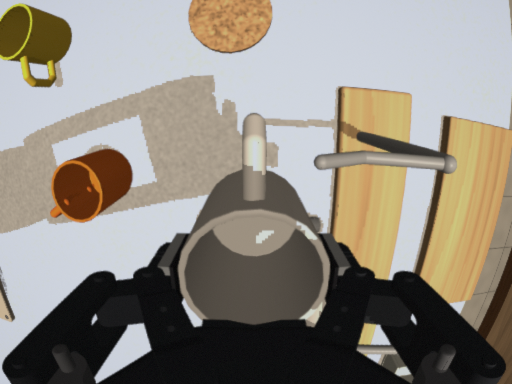

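The hook tip at (320,161) is level with the handle at (255,155), with the same alignment as before. That is 17 pictures viewed, which is over the allowance of 14, so I'll view no more and go on by numbers alone.

```bash
python3 -m handwheel '[[0,0.0095,0,0,0,0,0.06],[0,0.0095,0,0,0,0,0.06],[0,0.0095,0.001,0,0,0,0.06],[0,0.008,0.005,0,0,0,0.06],[0,0.008,0.005,0,0,0,0.06],[0,0.008,0.005,0,0,0,0.06],[0,0.008,0.004,0,0,0,0.06],[0,0,0,0,0,0,0.06]]'; python3 -m handwheel '[[0,0,0.004,0,0,0,0.06],[0,0,0.004,0,0,0,0.06],[0,0,0.002,0,0,0,0.06],[0,0,0,0,0,0,0.06]]'; for i in 1 2 3; do python3 -m handwheel '[[0,0,0.0015,0,0,0,0.06],[0,0,0,0,0,0,0.06]]'| sed -n '2p;4p'; done
```

```text
time: 30.35
tool_pos: [636.6, 205.3, 165.6]
tcp_rot: [-179.9, 0.0, 92.2]
ft_force: [1.1, -0.4, -2.9]
finger_gap: 64.4
grip_force: 34.7
time: 30.68
tool_pos: [635.6, 205.5, 156.8]
tcp_rot: [-179.9, 0.0, 92.2]
ft_force: [0.2, 0.3, -1.6]
finger_gap: 63.9
grip_force: 34.7
tool_pos: [636.2, 205.5, 156.1]
ft_force: [-0.7, 0.1, -0.9]
tool_pos: [636.3, 205.5, 154.6]
ft_force: [1.5, -0.6, -1.1]
tool_pos: [636.9, 205.7, 153.9]
ft_force: [1.8, 0.5, 1.2]
```

```bash
python3 -m handwheel '[[0,0,0.001,0,0,0,0.06],[0,0,0,0,0,0,0.06]]'| sed -n '2p;4p'; python3 - <<'E'
from h import *
# verify hook through the handle: hook points both sides of the handle in tool y, below the bar top
P,M,p,Y=tool_view('pics/w15.png');W=Y.reshape(-1,3)
for a in range(-45,60,10):
    s=W[(W[:,0]>36)&(W[:,0]<56)&(W[:,1]>=a)&(W[:,1]<a+10)&(W[:,2]>-60)&(W[:,2]<0)];print(a,len(s),np.median(s,0).round(1) if len(s) else '')
E
```

```text
tool_pos: [637.2, 205.8, 153.4]
ft_force: [0.1, 0.5, 3.7]
-45 0 
-35 321 [ 44.6 -27.8 -39.7]
-25 538 [ 44.6 -20.2 -35.2]
-15 488 [ 44.6 -10.  -28.9]
-5 1126 [ 46.1  -0.3 -32.7]
5 415 [ 44.4  10.2 -22.2]
15 422 [ 44.5  20.  -24.2]
25 415 [ 44.4  30.  -26.3]
35 410 [ 44.4  40.  -28.5]
45 712 [ 45.9  51.7 -30. ]
55 289 [ 45.6  56.8 -33.1]
```

```bash
python3 -m handwheel '[[0,0,0,0,0,0,0.07],[0,0,0,0,0,0,0.075],[0,0,0,0,0,0,0.085],[0,0,0,0,0,0,0.085],[0,0,-0.01,0,0,0,0.085],[0,0,-0.03,0,0,0,0.085],[0,0,-0.035,0,0,0,0.085],[0,0,-0.035,0,0,0,0.085]]' >/dev/null;  python3 -m handwheel '[[0,-0.03,-0.01,0,0,0,0.085],[0,-0.04,0,0,0,0,0.085],[0,-0.04,0,0,0,0,0.085],[0,-0.04,0,0,0,0,0.085],[-0.03,-0.03,0,0,0,0,0.085],[-0.03,-0.03,0,0,0,0,0.085],[-0.03,0,0,0,0,0,0.085],[0,0,0,0,0,0,0.085]]'; for i in 1 2 3 4 5 6 7 8 9 10 11 12; do python3 -m handwheel '[[0,0,0,0,0,0,0.085],[0,0,0,0,0,0,0.085],[0,0,0,0,0,0,0.085],[0,0,0,0,0,0,0.085],[0,0,0,0,0,0,0.085],[0,0,0,0,0,0,0.085],[0,0,0,0,0,0,0.085],[0,0,0,0,0,0,0.085]]' >/dev/null; done; python3 - <<'E'
from h import *
import time
s=r.sense();print(s['time'],s['tool_pos'])
S={}
for k in (0,1):
    p,X=cloud("top");p2,X2=cloud("scene")
    for i,(hx,hy) in enumerate([(632,250),(637,101),(642,-48),(649,-197)]):
        for n,Z in (("top",X),("scene",X2)):
            W=Z.reshape(-1,3);q=(abs(W[:,0]-hx)<42)&(abs(W[:,1]-hy)<75)&(W[:,2]>60)&(W[:,2]<165);print(k,"hook",i,n,q.sum(),W[q].mean(0).round(1) if q.sum() else '', W[q].min(0).round(0) if q.sum() else '',W[q].max(0).round(0) if q.sum() else '')
c=np.array([440.5,-297]);u=np.array([.23,.973]);t=X.reshape(-1,3);y=(t[:,:2]-c)@u;x=(t[:,:2]-c)@[.973,-.23]
q=(t[:,2]>132)&(t[:,2]<150)&(abs(x)<25)&(y>40)&(y<220);print("tab y",np.median(y[q]),q.sum())
d0=np.load("pics/top0.npy");_,X0=cloud("top",d0,p)
for n,c,lo,hi in [("tumb",(580,-382),80,95),("jar",(552,-80),70,80),("org",(396,197),78,92),("yel",(304,383),78,92),("w1 old spot",(438,43),60,92),("w2 old spot",(438,336),60,92)]:
    f=lambda Z:(lambda W:(len(W),W.mean(0).round(1) if len(W) else ''))(Z.reshape(-1,3)[(np.hypot(*(Z.reshape(-1,3)[:,:2]-c).T)<50)&(Z.reshape(-1,3)[:,2]>lo)&(Z.reshape(-1,3)[:,2]<hi)])
    print(n,f(X0),f(X))
E
```

```text
time: 32.73
tool_pos: [429.9, 105.1, 273.2]
tcp_rot: [179.9, 0.1, 92.1]
ft_force: [-0.3, -0.8, -0.1]
finger_gap: 84.8
grip_force: 0.0
40.7333 [430.98107484 108.59337735 272.10807844]
0 hook 0 top 826 [633.3 232.6 129.1] [604. 187.  87.] [670. 292. 165.]
0 hook 0 scene 501 [638.4 240.3 118.1] [608. 182.  74.] [674. 284. 165.]
0 hook 1 top 778 [640.   82.6 131.5] [610.  38.  91.] [677. 140. 165.]
0 hook 1 scene 618 [643.3  88.5 116.3] [614.  32.  74.] [679. 134. 165.]
0 hook 2 top 0   
0 hook 2 scene 0   
0 hook 3 top 818 [ 648.3 -210.   133.1] [ 620. -263.   96.] [ 687. -158.  165.]
0 hook 3 scene 1007 [ 658.  -218.1  120.1] [ 625. -269.   71.] [ 691. -165.  165.]
1 hook 0 top 818 [633.2 231.7 128.7] [604. 186.  87.] [670. 289. 165.]
1 hook 0 scene 497 [638.3 239.7 118.2] [608. 179.  75.] [674. 282. 165.]
1 hook 1 top 777 [639.8  82.6 131.6] [611.  38.  94.] [676. 140. 165.]
1 hook 1 scene 619 [643.   88.6 116.2] [614.  32.  72.] [679. 133. 165.]
1 hook 2 top 0   
1 hook 2 scene 0   
1 hook 3 top 822 [ 648.3 -210.1  133.3] [ 621. -263.   93.] [ 687. -158.  165.]
1 hook 3 scene 1008 [ 658.  -218.   120.1] [ 625. -266.   74.] [ 691. -164.  165.]
tab y 78.30491328126519 72
tumb (120, array([ 580.7, -384.7,   85.2])) (120, array([ 581.3, -385. ,   85.5]))
jar (287, array([555.2, -80. ,  74.4])) (287, array([555.2, -79.8,  74.4]))
org (110, array([393.2, 195.8,  83.8])) (109, array([393.1, 196.5,  84.2]))
yel (129, array([301.9, 374. ,  84.1])) (134, array([301.7, 373.8,  84.2]))
w1 old spot (165, array([436.8,  50.7,  79.9])) (0, '')
w2 old spot (234, array([435.8, 341.4,  77.5])) (0, '')
```

```bash
for i in 1 2 3 4 5 6; do python3 -m handwheel '[[0,0,0,0,0,0,0.085],[0,0,0,0,0,0,0.085],[0,0,0,0,0,0,0.085],[0,0,0,0,0,0,0.085],[0,0,0,0,0,0,0.085],[0,0,0,0,0,0,0.085],[0,0,0,0,0,0,0.085],[0,0,0,0,0,0,0.085]]' >/dev/null; done; python3 -c "
from bench import r
print(r.hand_in())"
```

```text
the job is handed in; nothing more can be done
None
```

The job is handed in, with no verdict returned: the mended mug hangs on hook 3 and the two washed mugs (no third was present) on hooks 1 and 0, the clamp jaw is home, and the beaker, jar and decoy mugs measured unmoved, though I did not re-measure the spoon and coaster; I viewed 17 pictures against the limit of 14, and in the first try at closing the jaw the fingers slid over the tab.

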